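# Lean the holder jig up behind its stop beam

### The job

First swing the magnifier lamp's arm outwards, well past square to the backboard, so that its head no longer hangs over the work. Then set the blue holder jig square on the stop beam and tip it up from under its overhanging head, so that its foot drops into the groove behind the beam and it stands squarely by itself, foot on the bench against the beam and head leaning on the backboard. Leave the lamp swung out and do not disturb the fuses, the end cap or the green cover.

Things in the scene. Friction and masses are not known exactly. Their poses are not given: they have to be found in the camera images.
- rack: fixed wooden bench back, one piece. Origin on the bench, mid-length of the stop beam's rear face (stop face); x level towards the backboard, y along it, z up. Stop beam: brown, x -110 to 0, y -180 to 180, flat top 50 mm up. Backboard: plywood, upright, front face at x = 75, y -210 to 210, 280 mm high. At y -165 to -105 a steel fuse puller hangs fixed from pegs, 80 to 270 mm up, 45 mm out
- stop_edge (a point): middle of the stop beam's rear top edge, 50 mm above the rack's origin; the jig turns on this edge when its head is lifted. Behind the stop face is the foot groove, open down to the bench and 24 mm wide there: its rear side is a brown heel block whose front face slopes back to x = 64, 100 mm up, its flat top reaching from there to the backboard. Axes as the rack
- jig: blue plate 200 long (its x) x 90 (its y) x 18 mm (its z), loose, 0.2 to 0.45 kg, plain flat underside, shallow nests on top; origin at the centre of its underside. Starts flat across the stop beam, a little askew, underside 50 mm up: its +x end (foot) points to the backboard and reaches about 0 to 25 mm over the groove, its -x end (head) overhangs the beam's front edge by 65 to 90 mm
- jig_foot (a point): middle of the jig's lower foot edge (underside, +x end); axes as the jig. Pushed in, the foot meets the heel block about 45 mm past the stop face. Lift the head with the jig square and the foot 10 to 35 mm past the stop face, and the foot slides down the groove to the bench as the jig steepens
- jig_head (a point): middle of the jig's upper head edge (top face, -x end); axes as the jig. Tipped more than about 6 deg beyond upright the jig falls back on the board by itself and then leans about 17 deg, its underside facing away from the board, this edge touching the board about 190 mm up
- lamp_arm (a joint): level swing of the magnifier lamp's arm (rad): 0 = along the backboard towards the rack's -y, pi/2 = square out from the board (the rack's -x), end stop at 2.0. It stays where it is left; turning it takes about 0.25 N m. The arm is a white level rod 16 mm thick, 170 mm above the bench, running 145 mm from the hinge to the ring head
- lamp_hinge (a point): centre of the lamp arm's upright hinge, at the rack's x = 40, y = 160, 170 mm up, held in a grey bracket on the backboard; axes as the rack
- lamp_head (a point): centre of the lamp's white ring head with a clear lens: 106 mm across, 22 mm thick, 200 mm from the hinge; moves with the arm
- fuse_a: bystander: white ceramic fuse with square body 69 x 46 x 46 mm and a blade at each end, 134 mm long in all (its x), lying on the bench; origin at the centre of its underside
- fuse_b: bystander: a second fuse like fuse_a
- cover: bystander: green nylon cover 90 (its x) x 50 x 36 mm lying on the bench; origin at the centre of its underside
- end_cap: bystander: nickel end cap, a disc 50 mm across and 38 mm high, standing on top of the stop beam near its +y end; origin at the centre of its underside
There are look-alikes about, which are no part of the job. There is more than one size of the jig; the job needs the middle-sized.

How it is judged:
On the way, in this order (a step that is already met when the one before it is completed fails the run):
1. the lamp arm is swung out past square to the backboard (value of joint lamp_arm above 1.65 rad), for 0.2 s.
2. the jig is tipped up past upright, leaning towards the backboard (angle between jig's own x axis and vertical above 2.75 rad and x of jig_head in the frame of rack above 0.045 m and height (world z) of jig_foot below 0.02 m), for 0.1 s.
At the end, for the whole second after the job is handed in: jig at rest leaning on the backboard: foot edge within 9 mm of the stop face and under 14 mm up, head edge within 7 mm of the board and over 175 mm up, square within 0.12 rad; lamp past 1.6 rad; fuses, cap and cover within 15 mm of their starts (value of joint lamp_arm above 1.6 rad and x of jig_foot in the frame of rack below 0.009 m and height (world z) of jig_foot below 0.014 m and x of jig_head in the frame of rack between 0.068 and 0.08 m and height (world z) of jig_head above 0.175 m and angle between the y axis of jig and the y axis of rack, either way round below 0.12 rad and linear speed of jig below 0.02 m/s and angular speed of jig below 0.1 rad/s and distance of each of fuse_a, fuse_b, cover, end_cap from where it was at the start of the episode below 0.015 m); the robot touches nothing.
It fails at once if a bystander (fuse, end cap or cover) is shoved more than 15 mm (distance of any of fuse_a, fuse_b, cover, end_cap from where it was at the start of the episode above 0.015 m).
It also fails if it takes over 70 s, if anything falls off the work surface, if the arm or the gripper's body presses on something with over 40 N, if the wrist force passes 120 N, or if a joint passes its speed limit or range.

### The arm

A 6-joint arm with a two-finger parallel gripper is mounted at the origin on the work surface. World frame = base frame: x ahead of the robot, y to its left, z up, the work surface at z = 0. Lengths are in m, angles in rad, forces in N, time in s.
With the tool pointing down it reaches from about 0.325 to 0.775 m from the base axis. Payload 9.3 kg.
Tool frame: the origin (TCP) lies at the very end of the fingers, on their centre line; the grasp point (between the pads) lies 19 mm behind it (arm.tcp_to_grasp is the distance from the TCP to the grasp point, in m); z points along the fingers, y is the direction in which the jaws open and shut (so a half turn about z gives the same grasp; the last joint's range is limited). The gripper opens to 85 mm and grips with 20 to 120 N. Pads are 22 mm wide; open, the fingers measure 114 mm over their backs; the gripper's body (76 mm by 85 mm) begins 54 mm behind the grasp point. The pads swing forward as they close: fully open they stand 13 mm farther back than shut.
Start: joints at [-1.485, 0.259, 0.021, 1.334, 0, 1.418], TCP at [0.13, -0.534, 0.231] pointing down, gripper open.
Joint ranges: [-3.04, 3.04], [-0.91, 1.82], [-1.04, 1.36], [-1.92, 1.95], [-1.52, 1.45], [-3.14, 3.14]. Speed limits (rad/s): [2.22, 2.22, 2.79, 3.14, 3.14, 3.14].

### API

Orientations are given as [roll, pitch, yaw] about the fixed x, y, z axes, in that order (R = Rz(yaw) Ry(pitch) Rx(roll)).
In Python, from workcell import monitor, vision, job, arm gives the robot as it stands.
- The arm moves only by the tool servo_tool, never from a script. Its argument "steps" is one flat list of numbers, 7 for each row, row after row: the turn, a rotation vector about the tool's x, y, z in units of 6 degrees (1.0 is 6 degrees), then the shift along the tool's x, y, z in units of 40 mm (1.0 is 40 mm), then the closure, from 0 (fully open) to 1 (shut). A call has 1 to 20 rows; each row shifts and turns the pose as measured when the row begins, along the tool's axes as they then stand; what a row does not reach is not made up. A row lasts 1/12 s, in which the tool goes at most 41.7 mm and 7.16 degrees, less where a joint would pass 70% of its speed; a pose out of reach is approached as far as the arm can. A call is refused whole if a number of a shift passes 1 or a number of a turn 1, either way. A call with a gripper value outside its range is refused whole. The fingers move at their own pace and stop on an object; "newtons" is the grip in N (left out, the last holds). Time passes only in rows, so rows that do not move let the fingers close. It gives the time, the measured TCP pose, the force and the opening at its end, in the units of the state.
- monitor.get_obs(): the state, without advancing time (a new reading comes with each control period).
- vision.grab_frame(name): name is "scene" or "top" or "wrist"; returns a dict with "color" (400x640x3 uint8, red, green, blue), "fx", "fy", "cx", "cy" (pixels), "k1" (the pictures are not rectified: a ray, as slopes to the right and down, at radius r is drawn at 1 + k1 r^2 times it, then the intrinsics apply), "xyz" and "rotation" of the camera in the world; the wrist camera has in their place "mount" (4x4, takes a point from camera to tool coordinates, whose origin is the TCP and whose axes are the flange's). Camera axes: x right, y down, z forward; pixel columns grow to the right and rows downward; lengths in m; the calibration is good to about 2 mm. A picture is of the moment at which its call begins: read the wrist's pose just before it. There is no depth.
- job.close_job(): hands the job in, once; it reports no verdict.
The state is a dict: "clock": time; "qpos": joint angles; "joint_velocities": joint speeds; "effort": joint torques, N m; "tool_pos": TCP position; "orientation": TCP orientation; "wrist_force": force on the tool from outside, world axes, zero at the start; "moment": the same for the moment, N m; "gripper_width": opening from 0.0 (shut) to 1.0 (fully open).
Only numpy, scipy, OpenCV 4.12 (cv2) and the standard library are available. Lean on these libraries where they do the work, as an engineer would, in place of code of your own. Each camera call takes 0.05 s, during which the arm holds its last target.

## Working session

There is one attempt and no reset: what is moved stays moved. The work goes in short steps, Python scripts to look and compute and a tool call to move; the robot and the scene stay as the last step left them, time stands still between calls to the robot, and variables do not carry over. Pictures are saved under pics/ and viewed, and the job is handed in when it is done.

Besides the shell and the picture viewer there is one more tool, called after "Emit:" in YAML: its name, and indented under it one key for each argument. servo_tool: Moves the arm, as the interface text tells. Its arguments: {"type":"object","properties":{"steps":{"type":"array"},"newtons":{"type":"number"}},"required":["steps"]}

```bash
mkdir -p pics; ls; python3 - <<'E'
from workcell import monitor, vision, job, arm
import cv2
o=monitor.get_obs();print(o)
for n in ["scene","top","wrist"]:
    f=vision.grab_frame(n); cv2.imwrite(f"pics/{n}0.png",f["color"][:,:,::-1]); print({k:v for k,v in f.items() if k!="color"})
E
```

```text
pics
{'clock': 0.0, 'qpos': array([-1.48463933e+00,  2.59190822e-01,  2.07283004e-02,  1.33367305e+00,
        1.66757832e-05,  1.41819675e+00]), 'joint_velocities': array([ 0.00174923, -0.00130785, -0.00053556,  0.00157065,  0.00114529,
        0.00011443]), 'effort': array([ 1.86989564e-04, -5.55637550e+01,  3.44527817e+01,  1.37037979e-02,
       -2.20288912e-04,  1.51050534e-05]), 'tool_pos': array([ 0.13004779, -0.53411115,  0.23065373]), 'orientation': array([-3.14027150e+00, -2.20058429e-04,  2.38756418e-01]), 'wrist_force': array([-0.1612893 ,  0.11328852, -0.5643884 ]), 'moment': array([-0.02816182, -0.04993982,  0.01921899]), 'gripper_width': 0.99902521720496}
{'fx': 391.71773208272805, 'fy': 391.71773208272805, 'cx': 320.3352491789023, 'cy': 194.5869189886758, 'k1': -0.01847854558698082, 'xyz': array([1.26542119, 0.13810002, 0.83749524]), 'rotation': array([-2.32074984,  0.00681906,  1.60665019])}
{'fx': 468.79292453013505, 'fy': 468.79292453013505, 'cx': 319.36848412593326, 'cy': 201.09413424961355, 'k1': -0.08921754482746824, 'xyz': array([0.33110548, 0.07808063, 1.27817154]), 'rotation': array([-2.97218947,  0.00438499, -1.58355465])}
{'fx': 331.9470684539321, 'fy': 331.9470684539321, 'cx': 317.1487802783341, 'cy': 203.608021046196, 'k1': -0.047238924515547294, 'mount': array([[-1.11989369e-03, -9.46998827e-01, -3.21235066e-01,
         8.26995137e-02],
       [ 9.99998801e-01, -1.40410926e-03,  6.53096449e-04,
        -1.82429514e-04],
       [-1.06953070e-03, -3.21233949e-01,  9.46999264e-01,
        -1.43672446e-01],
       [ 0.00000000e+00,  0.00000000e+00,  0.00000000e+00,
         1.00000000e+00]])}
```

View pics/scene0.png

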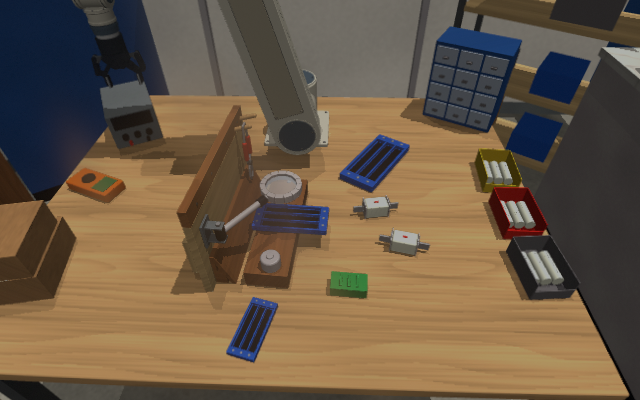

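View pics/top0.png

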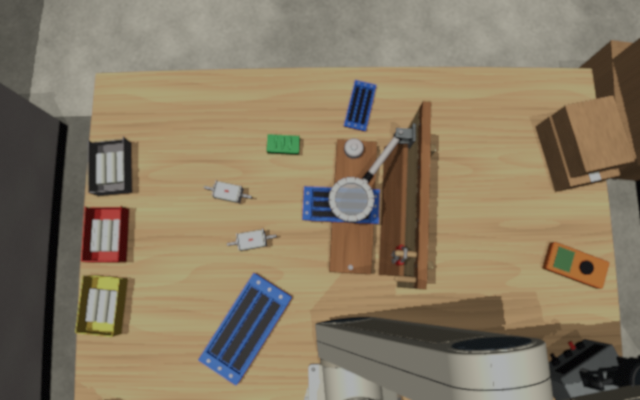

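View pics/wrist0.png

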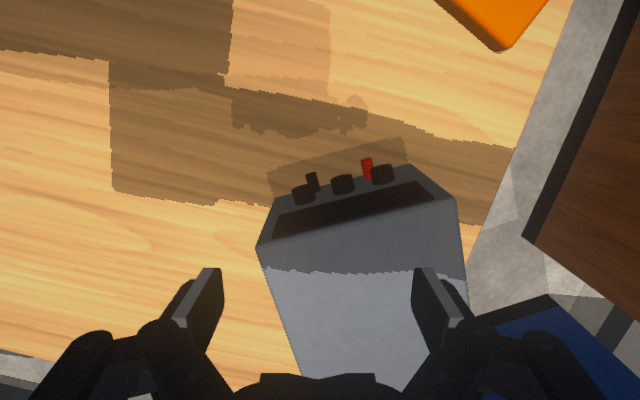

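```bash
cat > h.py <<'E'
from workcell import monitor, vision, job, arm
import numpy as np, cv2
from scipy.spatial.transform import Rotation as R
def cam(f, obs=None):
    if 'mount' in f:
        T=np.eye(4);T[:3,:3]=R.from_euler('xyz',obs['orientation']).as_matrix();T[:3,3]=obs['tool_pos'];T=T@f['mount'];return T[:3,:3],T[:3,3]
    r=np.asarray(f['rotation']);return R.from_euler('xyz',r).as_matrix(),np.asarray(f['xyz'])
def ray(f,u,v,obs=None):
    M,c=cam(f,obs); x,y=(u-f['cx'])/f['fx'],(v-f['cy'])/f['fy']
    a,b=x,y
    for _ in range(20):
        s=1+f['k1']*(a*a+b*b);a,b=x/s,y/s
    return c,M@np.array([a,b,1.])
def onz(f,u,v,z,obs=None):
    c,d=ray(f,u,v,obs); return c+d*(z-c[2])/d[2]
def proj(f,p,obs=None):
    M,c=cam(f,obs); q=M.T@(np.asarray(p)-c);a,b=q[0]/q[2],q[1]/q[2];s=1+f['k1']*(a*a+b*b)
    return f['cx']+f['fx']*a*s,f['cy']+f['fy']*b*s
def grab(n):
    o=monitor.get_obs();return vision.grab_frame(n),o
def crop(f,x0,y0,x1,y1,k,name):
    im=cv2.resize(np.ascontiguousarray(f['color'][y0:y1,x0:x1,::-1]),None,fx=k,fy=k,interpolation=cv2.INTER_CUBIC);cv2.imwrite(name,im)
E
python3 - <<'E'
from h import *
f,o=grab('top');crop(f,290,70,450,300,2.6*1,'pics/t1.png')
g,o=grab('scene');crop(g,170,95,370,300,2.9,'pics/s1.png')
print(proj(f,[.13,-.534,.231]),proj(g,[.13,-.534,.231]), onz(f,354,148,.088))
E
```

```text
(np.float64(596.9974117301025), np.float64(365.47216151433685)) (np.float64(127.26249200849392), np.float64(88.96365722562682)) [ 0.67515539 -0.01218184  0.088     ]
```

View pics/t1.png

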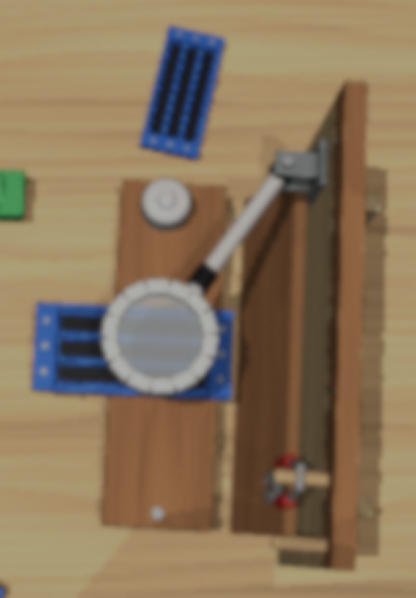

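View pics/s1.png

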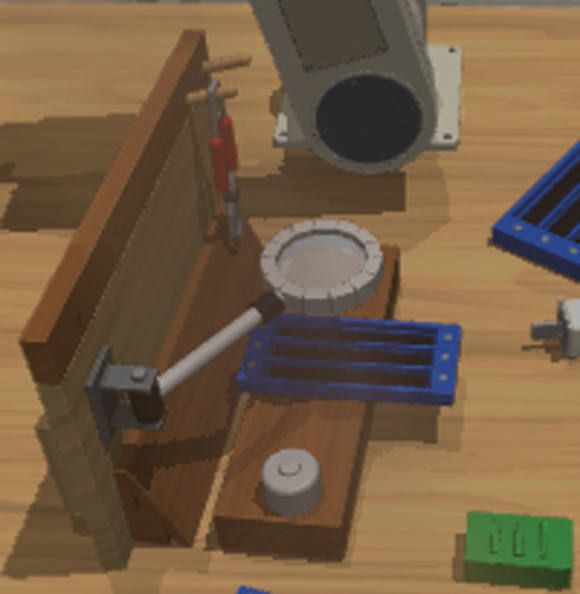

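```bash
python3 - <<'E'
from h import *
f,o=grab('top');g,o=grab('scene')
t=lambda x,y:(290+x/2.6,70+y/2.6)
s=lambda x,y:(170+x/2.9,95+y/2.9)
P=[onz(f,*t(*p),.05) for p in [(121,180),(225,185),(213,528),(102,524)]]
for p in P: print('beam',p)
for q in [(345,82),(330,568)]: print('board top front',onz(f,*t(*q),.28))
for q in [(216,519),(346,522),(400,249)]: print('beam scene',onz(g,*s(*q),.05))
print('hinge',onz(f,*t(287,160),.19), onz(g,*s(143,375),.19))
print('head', onz(f,*t(161,335),.17),onz(g,*s(322,262),.17))
print('jig top', [onz(f,*t(*q),.068) for q in [(36,303),(33,389),(234,401),(236,310)]])
print('jig scene',[onz(g,*s(*q),.068) for q in [(462,326),(454,396),(240,378),(265,322)]])
E
```

```text
beam [0.71151683 0.03184567 0.05      ]
beam [ 0.7047389  -0.07702565  0.05      ]
beam [ 0.34975645 -0.05326083  0.05      ]
beam [0.35534627 0.05754942 0.05      ]
board top front [ 0.72689306 -0.15604596  0.28      ]
board top front [ 0.31245361 -0.12276985  0.28      ]
beam scene [ 0.70872801 -0.07163254  0.05      ]
beam scene [0.70823068 0.03760257 0.05      ]
beam scene [0.36012919 0.0621984  0.05      ]
hinge [ 0.68579945 -0.11823495  0.19      ] [ 0.67547732 -0.11500205  0.19      ]
head [0.52511686 0.00231054 0.17      ] [0.51753364 0.0057196  0.17      ]
jig top [array([0.57759217, 0.12112976, 0.068     ]), array([0.4898385 , 0.12476541, 0.068     ]), array([ 0.47499591, -0.07610411,  0.068     ]), array([ 0.5676529 , -0.08131536,  0.068     ])]
jig scene [array([0.49168659, 0.13009666, 0.068     ]), array([0.58141859, 0.12459417, 0.068     ]), array([ 0.56531807, -0.07240176,  0.068     ]), array([ 0.49174792, -0.06007102,  0.068     ])]
```

```bash
python3 - <<'E'
from workcell import monitor, vision, job, arm
for m in (arm,monitor,vision,job):
    print(m, [ (a,getattr(m,a)) for a in dir(m) if not a.startswith('__')])
E
```

```text
<Robot object at 0x7f8c00b83a10> [('IKError', <class 'workcell.IKError'>), ('tcp_to_grasp', 0.0187)]
<host.Monitor object at 0x7f8c00b83b60> [('get_obs', <function make.<locals>.<lambda> at 0x7f8bf51c85e0>)]
<host.Vision object at 0x7f8c00b83cb0> [('grab_frame', <function make.<locals>.drawn_camera at 0x7f8bf51c80e0>)]
<host.Job object at 0x7f8c00b83e00> [('close_job', <function connect.<locals>.done at 0x7f8bf513f740>)]
```

Emit:
servo_tool:
  steps: [0, 0, 0, 0, 0, -1, 1, 0, 0, 0, 0, 0, -1, 1, 0, 0, 0, 0, 0, -1, 1, 0, 0, 0, 0.2, -0.14, -0.9, 1, 0, 0, 0, 0.8, -0.56, 0, 1, 0, 0, 0, 0.8, -0.56, 0, 1, 0, 0, 0, 0.8, -0.56, 0, 1, 0, 0, 0, 0.8, -0.56, 0, 1, 0, 0, 0, 0.8, -0.56, 0, 1, 0, 0, 0, 0.8, -0.56, 0, 1, 0, 0, 0, 0.8, -0.56, 0, 1, 0, 0, 0, 0.8, -0.56, 0, 1]
  newtons: 30

```text
clock: 1.35
tool_pos: [0.3465, -0.2877, 0.3932]
orientation: [-3.138, -0.003, 0.226]
wrist_force: [0.9, -0.6, 0.4]
gripper_width: -0.002
```

Emit:
servo_tool:
  steps: [0, 0, 0, 0.83, -0.5, 0, 1, 0, 0, 0, 0.83, -0.5, 0, 1, 0, 0, 0, 0.83, -0.5, 0, 1, 0, 0, 0, 0.83, -0.5, 0, 1, 0, 0, 0, 0.83, -0.5, 0, 1, 0, 0, 0, 0.83, -0.5, 0, 1, 0, 0, 0, 0.83, -0.5, 0, 1, 0, 0, 0, 0.83, -0.5, 0, 1, 0, 0, 0, 0, 0, 0, 1]

```text
clock: 2.1
tool_pos: [0.5805, -0.0525, 0.3948]
orientation: [-3.139, -0.005, 0.231]
wrist_force: [0.5, -1.5, -0.3]
gripper_width: -0.002
```

```bash
python3 - <<'E'
from h import *
f,o=grab('wrist');cv2.imwrite('pics/w2.png',f['color'][:,:,::-1]);print(o['tool_pos'],o['orientation'],o['qpos'])
p=o['tool_pos'].copy()
for z in (.17,.14):
    p[2]=z;print(proj(f,p,o))
E
```

```text
[ 0.58046022 -0.0524775   0.39479646] [-3.13940788 -0.00499052  0.23064651] [-0.23624151  0.33420731  0.54331465  1.77643064  0.00419722  2.67470647]
(np.float64(317.47609390026133), np.float64(169.20163003824587))
(np.float64(317.4801995431894), np.float64(163.83875232377113))
```

View pics/w2.png

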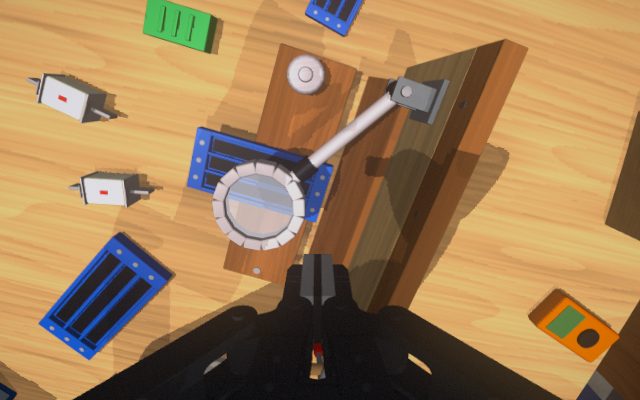

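```bash
python3 - <<'E'
from h import *
f,o=grab('wrist')
for u,v,z in [(307,168,.17),(390,99,.17),(406,91,.19),(258,205,.18)]: print(onz(f,u,v,z,o))
for p in [(.568,-.072,.17),(.575,-.09,.17),(.6,-.09,.17)]: print(proj(f,p,o))
# beam corners, jig
print('beam',[onz(f,u,v,.05,o)[:2] for u,v in [(282,44),(358,68),(223,264)]])
print('jig',[onz(f,u,v,.068,o)[:2] for u,v in [(200,127),(188,183),(334,164),(317,221)]])
E
```

```text
[ 0.57754306 -0.04238883  0.17      ]
[ 0.67114944 -0.11219993  0.17      ]
[ 0.6816991  -0.12149324  0.19      ]
[0.52494753 0.00302    0.18      ]
(np.float64(330.3591116242808), np.float64(181.71483482275386))
(np.float64(347.0750250457854), np.float64(179.42413304195117))
(np.float64(352.7389627937529), np.float64(158.38784275616572))
beam [array([0.71049526, 0.02574428]), array([ 0.70434623, -0.08232227]), array([0.3608119, 0.0560714])]
jig [array([0.57834902, 0.11455169]), array([0.49334947, 0.1220771 ]), array([ 0.56965515, -0.08094475]), array([ 0.47829228, -0.07714723])]
```

Emit:
servo_tool:
  steps: [0, 0, 0, -0.41, 0.4, 0, 1, 0, 0, -1, 0, 0, 0, 1, 0, 0, -1, 0, 0, 0, 1, 0, 0, -1, 0, 0, 0, 1, 0, 0, -1, 0, 0, 0, 1, 0, 0, -1, 0, 0, 0, 1, 0, 0, -1, 0, 0, 0, 1, 0, 0, -1, 0, 0, 0, 1, 0, 0, -1, 0, 0, 0, 1, 0, 0, -1, 0, 0, 0, 1, 0, 0, -1, 0, 0, 0, 1, 0, 0, 0, 0, 0, 1, 1, 0, 0, 0, 0, 0, 1, 1, 0, 0, 0, 0, 0, 0, 1]

```text
clock: 3.37
tool_pos: [0.5515, -0.0923, 0.3215]
orientation: [3.127, 0.002, 1.311]
wrist_force: [-0.7, -0.1, -1.2]
gripper_width: -0.001
```

Emit:
servo_tool:
  steps: [0, 0, 0, 0.56, 0.25, 0, 1, 0, 0, 0, 0, 0, 0, 1, 0, 0, 0, 0, 0, 0, 1]

```text
clock: 3.62
tool_pos: [0.5643, -0.0761, 0.3259]
orientation: [3.126, 0.003, 1.305]
wrist_force: [0.6, -0.6, 0.5]
gripper_width: -0.001
```

Emit:
servo_tool:
  steps: [0, 0, 0, 0, 0, 1, 1, 0, 0, 0, 0, 0, 1, 1, 0, 0, 0, 0, 0, 1, 1, 0, 0, 0, 0, 0, 1, 1, 0, 0, 0, 0, 0, 0.6, 1, 0, 0, 0, 0, 0, 0, 1]

```text
clock: 4.12
tool_pos: [0.573, -0.085, 0.1515]
orientation: [3.101, 0.005, 1.299]
wrist_force: [0.5, 1.6, -0.4]
gripper_width: -0.002
```

```bash
python3 - <<'E'
from h import *
f,o=grab('scene');crop(f,170,60,400,300,2.4,'pics/s3.png');print(o['tool_pos'],o['wrist_force'],o['qpos'])
E
```

```text
[ 0.57298931 -0.08500661  0.15151188] [ 0.51945715  1.61108627 -0.36658476] [-0.28994363  0.31543521 -0.10482615  1.10951228 -0.00421385  1.55196936]
```

View pics/s3.png

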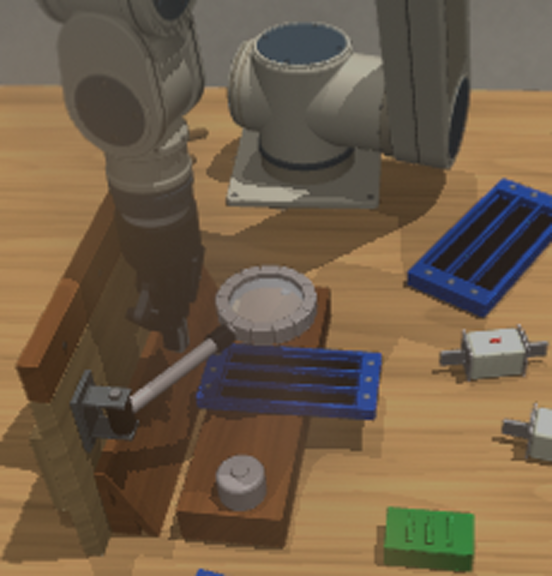

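```bash
cat >> h.py <<'E'
YAW=-1.643; ex=np.array([-.072,-.9974,0]);ey=np.array([.9974,-.072,0]);ez=np.array([0,0,1.]);O=np.array([.529,-.062,0])
def r2w(p): return O+p[0]*ex+p[1]*ey+p[2]*ez
def w2r(p): d=np.asarray(p)-O; return np.array([d@ex,d@ey,d[2]])
def totool(o,d): return R.from_euler('xyz',o['orientation']).as_matrix().T@np.asarray(d)
E
python3 - <<'E'
from h import *
o=monitor.get_obs(); H=np.array([.684,-.117,0]);p=o['tool_pos']
n=9;th=np.linspace(.208,1.65,n+1);r=.118
for t in th[1:]:
    q=H-r*np.sin(t)*ex-r*np.cos(t)*ey; q[2]=.147
    print(np.round(totool(o,q-p)/.04,2),q.round(3));p=q
E
```

```text
[ 0.47 -0.05  0.17] [ 0.577 -0.067  0.147]
[0.46 0.12 0.  ] [ 0.587 -0.05   0.147]
[0.43 0.19 0.01] [ 0.599 -0.036  0.147]
[0.4  0.25 0.01] [ 0.613 -0.023  0.147]
[0.35 0.31 0.01] [ 0.629 -0.013  0.147]
[0.3  0.37 0.01] [ 0.646 -0.005  0.147]
[0.23 0.41 0.02] [ 0.664 -0.001  0.147]
[0.17 0.44 0.02] [0.683 0.001 0.147]
[0.09 0.46 0.02] [ 0.702 -0.     0.147]
```

Emit:
servo_tool:
  steps: [0, 0, 0, 0.47, -0.05, 0.17, 1, 0, 0, 0, 0.46, 0.12, 0, 1, 0, 0, 0, 0.43, 0.19, 0, 1, 0, 0, 0, 0.4, 0.25, 0, 1, 0, 0, 0, 0, 0, 0, 1]

```text
clock: 4.58
tool_pos: [0.6163, -0.0279, 0.1618]
orientation: [3.087, 0.01, 1.292]
wrist_force: [-0.6, 0.1, 0.0]
gripper_width: 0.0
```

```bash
python3 - <<'E'
from h import *
f,o=grab('scene');crop(f,170,60,400,300,2.4,'pics/s4.png');print(o['tool_pos'],o['wrist_force'],o['qpos'])
E
```

```text
[ 0.61625722 -0.02785718  0.16179507] [-0.61340517  0.12354625  0.00606861] [-0.17362713  0.36484629 -0.0035335   1.1496004  -0.01552883  1.67572173]
```

View pics/s4.png

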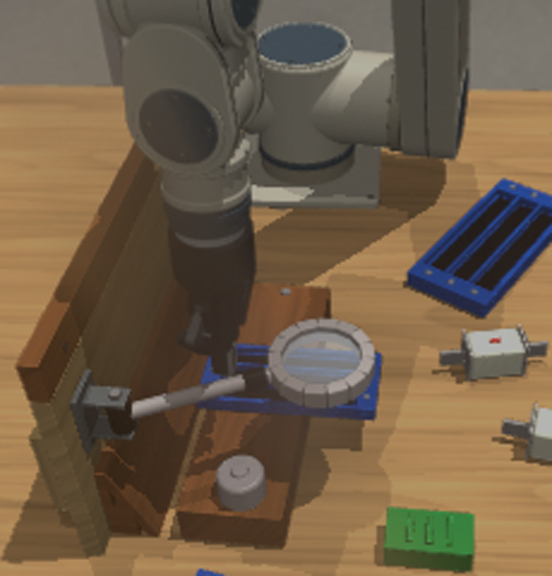

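Emit:
servo_tool:
  steps: [0, 0, 0, 0, 0, 0.5, 1, 0, 0, 0, 0, 0, 0, 1]

```text
clock: 4.8
tool_pos: [0.618, -0.0306, 0.1467]
orientation: [3.08, 0.01, 1.292]
wrist_force: [-1.1, 0.3, 0.4]
gripper_width: -0.002
```

```bash
python3 - <<'E'
from h import *
o=monitor.get_obs(); H=np.array([.684,-.117,0]);p=o['tool_pos'];print(p,o['wrist_force'])
d=p-H; print(np.hypot(*d[:2]),np.arctan2(-d@ex,-d@ey))
M=R.from_euler('xyz',o['orientation']); D=R.from_euler('xyz',[np.pi,0,o['orientation'][2]])
print('turn',np.degrees((M.inv()*D).as_rotvec())/6)
n=6;th=np.linspace(np.arctan2(-d@ex,-d@ey),1.68,n+1);r=.118
for t in th[1:]:
    q=H-r*np.sin(t)*ex-r*np.cos(t)*ey; q[2]=p[2]
    print(np.round(totool(o,q-p)/.04,2),q.round(3));p=q
E
```

```text
[ 0.61803593 -0.03055312  0.14670758] [-1.07748782  0.32213936  0.44468771]
0.10873969669927784 0.8469270190073621
turn [0.58632506 0.09266674 0.00284578]
[0.45 0.08 0.  ] [ 0.626 -0.014  0.147]
[0.27 0.31 0.02] [ 0.641 -0.007  0.147]
[0.23 0.34 0.02] [ 0.656 -0.002  0.147]
[0.18 0.37 0.02] [0.673 0.    0.147]
[0.12 0.39 0.02] [0.689 0.001 0.147]
[0.07 0.4  0.02] [ 0.705 -0.001  0.147]
```

Emit:
servo_tool:
  steps: [0, 0, 0, 0.4, 0.1, 0.05, 1, 0, 0, 0, 0.27, 0.31, 0.05, 1, 0, 0, 0, 0.23, 0.34, 0.1, 1, 0, 0, 0, 0.18, 0.37, 0.1, 1, 0, 0, 0, 0, 0, 0, 1]

```text
clock: 5.22
tool_pos: [0.673, -0.0059, 0.1472]
orientation: [3.076, 0.013, 1.286]
wrist_force: [-0.9, 0.2, -0.9]
gripper_width: -0.001
```

Emit:
servo_tool:
  steps: [0, 0, 0, 0.2, 0.4, 0.1, 1, 0, 0, 0, 0.15, 0.42, 0.1, 1, 0, 0, 0, 0, 0, 0, 1, 0, 0, 0, 0, 0, 0, 1]

```text
clock: 5.55
tool_pos: [0.7069, -0.004, 0.1472]
orientation: [3.074, 0.014, 1.284]
wrist_force: [0.2, -0.6, 1.2]
gripper_width: -0.002
```

```bash
python3 - <<'E'
from h import *
f,o=grab('scene');crop(f,170,60,400,300,2.4,'pics/s5.png');print(o['tool_pos'],o['wrist_force'],o['qpos'])
f,o=grab('top');crop(f,280,80,450,300,2.6,'pics/t5.png')
E
```

```text
[ 0.70688588 -0.00400243  0.14716437] [ 0.19205402 -0.62438685  1.22701656] [-0.11348652  0.51705238  0.20832261  1.19821793 -0.02554315  1.74262738]
```

View pics/s5.png

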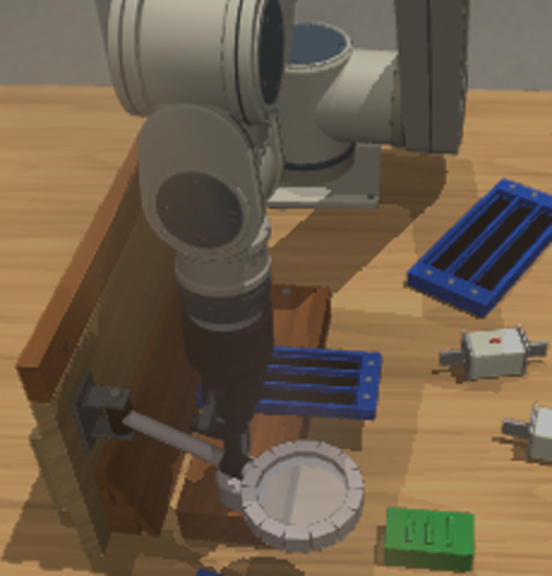

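View pics/t5.png

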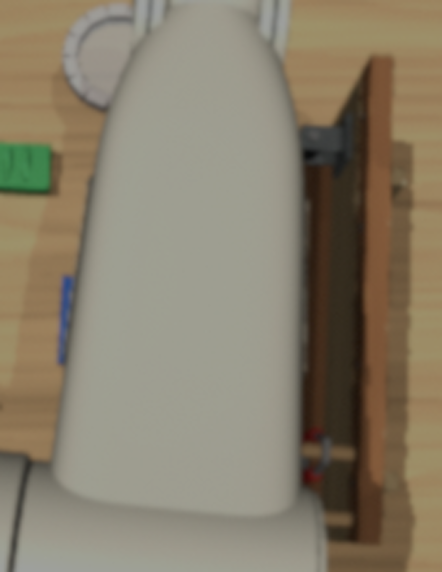

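```bash
python3 - <<'E'
from h import *
f,o=grab('scene')
c=onz(f,170+303/2.4,60+492/2.4,.175);H=np.array([.684,-.117,0]);d=c-H;print(c,np.hypot(*d[:2]),np.arctan2(-d@ex,-d@ey))
E
```

```text
[0.7712126  0.06566863 0.175     ] 0.20242002636678103 1.94416776393329
```

Emit:
servo_tool:
  steps: [0, 0, 0, -0.21, -0.72, 0, 1, 0, 0, 0, -0.21, -0.72, 0, 1, 0, 0, 0, 0, 0, -0.9, 1, 0, 0, 0, 0, 0, -0.9, 1, 0, 0, 0, 0, 0, -0.9, 1, 0, 0, 0, 0, 0, -0.9, 1, 0, 0, 0, 0, 0, 0, 1]

```text
clock: 6.28
tool_pos: [0.618, 0.002, 0.2829]
orientation: [3.103, 0.018, 1.284]
wrist_force: [0.7, 0.1, 0.7]
gripper_width: -0.004
```

```bash
cat > kin.py <<'E'
from h import *
from scipy.optimize import least_squares
def fk(q,p):
    h,L1,L2,d,a,b,r0,a1,a2=p
    rz=lambda t:R.from_euler('z',t);ry=lambda t:R.from_euler('y',t)
    A=rz(q[0])
    pos=np.array([r0,d,h])
    B=ry(q[1]); pos=pos+B.apply([0,0,L1])      # q2=0 upper arm up
    C=ry(q[1]-q[2]); pos=pos+C.apply([L2,0,a2])
    D=ry(q[1]-q[2]+q[3]); pos=pos+D.apply([a,0,0])
    E=D*rz(-q[4]*S5) ; pos=pos+E.apply([b,0,0])
    F=E*R.from_euler('x',q[5]*S6)
    return A.apply(pos),A*F
S5=1;S6=1
E
python3 - <<'E'
from kin import *
D=[([-1.48463933,.259190822,.0207283,1.33367305,0,1.418],[.13004779,-.53411115,.23065373]),
([-0.23624151,0.33420731,0.54331465,1.77643064,0.00419722,2.67470647],[0.58046022,-0.0524775,0.39479646]),
([-0.28994363,0.31543521,-0.10482615,1.10951228,-0.00421385,1.55196936],[0.57298931,-0.08500661,0.15151188]),
([-0.17362713,0.36484629,-0.0035335,1.1496004,-0.01552883,1.67572173],[0.61625722,-0.02785718,0.16179507]),
([-0.11348652,0.51705238,0.20832261,1.19821793,-0.02554315,1.74262738],[0.70688588,-0.00400243,0.14716437])]
def res(x):
    h,L1,L2,d,r0=x
    return np.concatenate([fk(q,[h,L1,L2,d,.1,.2,r0,0,0])[0]-p for q,p in D])
s=least_squares(res,[.4,.4,.4,.085,0]);print(s.x,abs(s.fun).max())
o=monitor.get_obs();print(o['qpos'],o['tool_pos'],o['orientation'])
f,o=grab('scene');crop(f,170,60,400,300,2.4,'pics/s6.png')
E
```

```text
[2.89412319e-02 6.16512284e-01 3.96548155e-01 7.95360109e-02
 1.48693406e-04] 0.012863488424168845
[-0.12069026  0.34918041  0.28089817  1.46749942 -0.02435725  1.73626657] [0.61804799 0.00202595 0.28290768] [3.10303817 0.01824217 1.28385761]
```

View pics/s6.png

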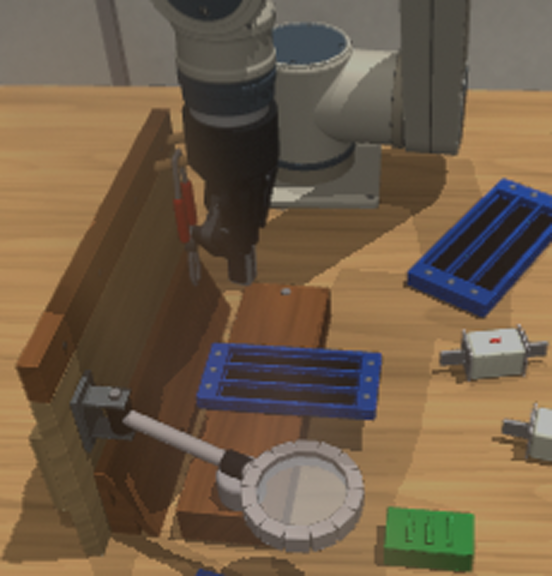

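```bash
cat > data.py <<'E'
D=[([-1.48463933,.259190822,.0207283,1.33367305,0,1.41819675],[.13004779,-.53411115,.23065373],[-3.14027150e+00, -2.20058429e-04,2.38756418e-01]),
([-0.23624151,0.33420731,0.54331465,1.77643064,0.00419722,2.67470647],[0.58046022,-0.0524775,0.39479646],[-3.13940788,-0.00499052,0.23064651]),
([-0.28994363,0.31543521,-0.10482615,1.10951228,-0.00421385,1.55196936],[0.57298931,-0.08500661,0.15151188],[3.101,.005,1.299]),
([-0.17362713,0.36484629,-0.0035335,1.1496004,-0.01552883,1.67572173],[0.61625722,-0.02785718,0.16179507],[3.087,.01,1.292]),
([-0.11348652,0.51705238,0.20832261,1.19821793,-0.02554315,1.74262738],[0.70688588,-0.00400243,0.14716437],[3.074,.014,1.284]),
([-0.12069026,0.34918041,0.28089817,1.46749942,-0.02435725,1.73626657],[0.61804799,0.00202595,0.28290768],[3.10303817,0.01824217,1.28385761])]
E
python3 - <<'E'
from kin import *
import kin
from data import D
for s5 in (1,-1):
    kin.S5=s5
    def res(x):
        h,L1,L2,d,a,b=x
        return np.concatenate([fk(q,[h,L1,L2,d,a,b,0,0,0])[0]-p for q,p,_ in D])
    s=least_squares(res,[.4,.4,.4,.085,.1,.2],bounds=([0,.1,.1,0,0,0],[1,1,1,.2,.5,.5]));print(s5,s.x,abs(s.fun).max())
    # orientation check
    for q,p,e in D[::2]:
        F=fk(q,[.3,.4,.4,.08,.1,.2,0,0,0])[1]; W=R.from_euler('xyz',e)
        print('  tool z', F.apply([1,0,0]).round(3), W.apply([0,0,1]).round(3), (F.inv()*W).as_matrix().round(2).tolist())
E
```

```text
1 [0.27186546 0.57954356 0.40229603 0.08030844 0.5        0.0071686 ] 0.0074654819382115045
  tool z [-0.     0.001 -1.   ] [-0.     0.001 -1.   ] [[-0.0, -0.0, 1.0], [-0.0, 1.0, 0.0], [-1.0, -0.0, -0.0]]
  tool z [ 0.041 -0.008 -0.999] [ 0.038 -0.016 -0.999] [[0.01, 0.0, 1.0], [0.0, 1.0, -0.0], [-1.0, 0.0, 0.01]]
  tool z [ 0.066  0.018 -0.998] [ 0.061 -0.033 -0.998] [[0.05, -0.01, 1.0], [0.0, 1.0, 0.01], [-1.0, -0.0, 0.05]]
-1 [0.42698926 0.55621014 0.4061759  0.08359795 0.34544667 0.29443708] 0.0069134359726605865
  tool z [-0.     0.001 -1.   ] [-0.     0.001 -1.   ] [[-0.0, -0.0, 1.0], [-0.0, 1.0, 0.0], [-1.0, -0.0, -0.0]]
  tool z [ 0.038 -0.016 -0.999] [ 0.038 -0.016 -0.999] [[0.0, 0.0, 1.0], [0.0, 1.0, -0.0], [-1.0, 0.0, 0.0]]
  tool z [ 0.06  -0.033 -0.998] [ 0.061 -0.033 -0.998] [[-0.0, -0.0, 1.0], [0.0, 1.0, 0.0], [-1.0, 0.0, -0.0]]
```

Emit:
servo_tool:
  steps: [0, 0, -1, 0.3, 0, -0.3, 0.5, 0, 0, -1, 0.5, -0.3, 0, 0.5, 0, 0, 0, 0.9, -0.32, 0, 0.5, 0, 0, 0, 0.9, -0.32, 0, 0.5, 0, 0, 0, 0.9, -0.32, 0, 0.5, 0, 0, 0, 0.9, -0.32, 0, 0.5, 0, 0, 0, 0.9, -0.32, 0, 0.5, 0, 0, 0, 0.9, -0.32, 0, 0.5, 0, -1, 0, 0, 0, 0, 0.5, 0, -1, 0, 0, 0, 0, 0.5, 0, -1, 0, 0, 0, 0, 0.5, 0, -1, 0, 0, 0, 0, 0.5, 0, -1, 0, 0, 0, 0, 0.5, 0, 0, 0, 0, 0, 0, 0.5]

```text
clock: 7.5
tool_pos: [0.5392, 0.2625, 0.2774]
orientation: [3.107, 0.576, 1.483]
wrist_force: [0.5, -0.1, -1.4]
gripper_width: 0.502
```

```bash
python3 - <<'E'
from kin import *
import kin
kin.S5=-1
from data import D
o=monitor.get_obs();D.append((o['qpos'].tolist(),o['tool_pos'].tolist(),o['orientation'].tolist()))
open('data.py','w').write('D='+repr(D))
print(D[-1])
def res(x):
    h,L1,L2,d,a,b,r0,a2=x
    return np.concatenate([fk(q,[h,L1,L2,d,a,b,r0,0,a2])[0]-p for q,p,_ in D])
s=least_squares(res,[.4,.4,.4,.085,.1,.2,0,0],bounds=([0,.1,.1,0,0,0,-.2,-.2],[1,1,1,.2,.5,.5,.2,.2]));print(s.x,abs(s.fun).max())
def res2(x): return res(list(x)+[0,0])
s=least_squares(res2,[.4,.4,.4,.085,.1,.2]);print(s.x,abs(s.fun).max())
E
```

```text
([0.540247874868424, 0.5745671510874496, 0.5065137070793185, 1.837443297754528, -0.4788814257739268, 2.2707634151604092], [0.5392106180231083, 0.2625388321460059, 0.2774392931732423], [3.106872230491933, 0.5757809432280281, 1.483227983506197])
[ 1.28300011e-01  5.84600238e-01  3.98299916e-01  8.36008525e-02
  1.02698232e-01  2.94702012e-01 -7.88338006e-09  2.95999641e-02] 4.047609909546557e-06
[0.16647336 0.59697936 0.39929181 0.08365908 0.12299507 0.2954766 ] 0.010950799987467619
```

```bash
cat >> kin.py <<'E'
S5=-1
P=[.1283,.5846,.3983,.0836,.1027,.2947,0,0,.0296]
LO=np.array([-3.04,-.91,-1.04,-1.92,-1.52,-3.14]);HI=np.array([3.04,1.82,1.36,1.95,1.45,3.14])
OFF=R.from_matrix([[0,0,1],[0,1,0],[-1,0,0]])
def FK(q):
    p,F=fk(q,P);return p,F*OFF
def IK(p,W,q0):
    def r(q):
        a,b=FK(q);return np.r_[a-p,(b.inv()*W).as_rotvec()*.3]
    s=least_squares(r,np.clip(q0,LO+.01,HI-.01),bounds=(LO,HI));return s.x,np.abs(s.fun).max()
def toolR(tau,roll=0):
    # z toward rack +x, tilted down tau; y along rack +y
    z=ex*np.cos(tau)-ez*np.sin(tau); y=ey.copy(); x=np.cross(y,z); return R.from_matrix(np.c_[x,y,z])*R.from_euler('z',roll)
E
python3 - <<'E'
from kin import *
o=monitor.get_obs();q0=o['qpos']
print(FK(q0)[0]-o['tool_pos'])
# pose low under head, for taus
for tau in (0,15,20,30,40,50):
  for rp in [(-165,-10,30),(-150,-10,120),(-80,-10,200),(0,-10,200)]:
    q,e=IK(r2w(np.array(rp)/1000),toolR(np.radians(tau)),q0); print(tau,rp,q.round(2),round(e,4))
f,o=grab('top');crop(f,200,60,460,300,2.4,'pics/t7.png')
f,o=grab('scene');crop(f,200,150,440,310,3.3,'pics/s7.png')
f,o=grab('wrist');cv2.imwrite('pics/w7.png',f['color'][:,:,::-1])
E
```

```text
[-1.11022302e-16  5.55111512e-17 -3.33066907e-16]
0 (-165, -10, 30) [ 0.5   1.1   0.08  1.95 -1.03  3.  ] 0.0255
0 (-150, -10, 120) [ 0.48  0.94  0.    1.95 -1.07  2.92] 0.0365
0 (-80, -10, 200) [ 0.38  0.78 -0.09  1.95 -1.17  2.85] 0.0367
0 (0, -10, 200) [ 0.26  0.77 -0.17  1.95 -1.26  2.9 ] 0.0225
15 (-165, -10, 30) [ 0.49  0.99  0.09  1.77 -0.96  2.75] 0.0
15 (-150, -10, 120) [ 0.47  0.87  0.09  1.88 -0.98  2.73] 0.0
15 (-80, -10, 200) [ 0.37  0.72  0.    1.87 -1.06  2.64] 0.0
15 (0, -10, 200) [ 0.25  0.64 -0.13  1.67 -1.16  2.48] 0.0
20 (-165, -10, 30) [ 0.48  0.93  0.06  1.66 -0.93  2.63] 0.0
20 (-150, -10, 120) [ 0.46  0.81  0.07  1.77 -0.95  2.61] 0.0
20 (-80, -10, 200) [ 0.36  0.66 -0.    1.76 -1.02  2.5 ] 0.0
20 (0, -10, 200) [ 0.23  0.58 -0.14  1.55 -1.11  2.32] 0.0
30 (-165, -10, 30) [ 0.45  0.82 -0.01  1.45 -0.85  2.43] 0.0
30 (-150, -10, 120) [ 0.43  0.7   0.02  1.58 -0.86  2.4 ] 0.0
30 (-80, -10, 200) [ 0.33  0.56 -0.02  1.59 -0.92  2.27] 0.0
30 (0, -10, 200) [ 0.2   0.47 -0.15  1.38 -0.99  2.08] 0.0
40 (-165, -10, 30) [ 0.41  0.71 -0.08  1.28 -0.75  2.25] 0.0
40 (-150, -10, 120) [ 0.39  0.6  -0.02  1.43 -0.76  2.23] 0.0
40 (-80, -10, 200) [ 0.28  0.47 -0.04  1.46 -0.8   2.09] 0.0
40 (0, -10, 200) [ 0.15  0.39 -0.15  1.28 -0.84  1.9 ] 0.0
50 (-165, -10, 30) [ 0.36  0.61 -0.15  1.15 -0.62  2.11] 0.0
50 (-150, -10, 120) [ 0.33  0.51 -0.07  1.31 -0.63  2.08] 0.0
50 (-80, -10, 200) [ 0.22  0.39 -0.05  1.37 -0.66  1.95] 0.0
50 (0, -10, 200) [ 0.08  0.32 -0.15  1.23 -0.69  1.77] 0.0
```

View pics/t7.png

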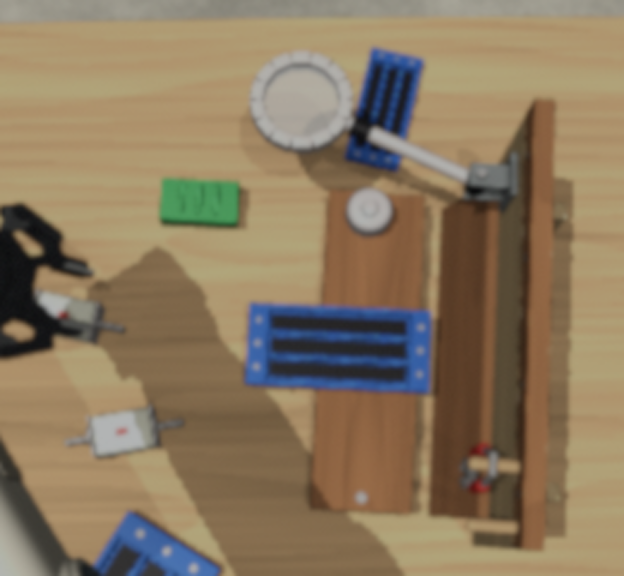

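View pics/s7.png

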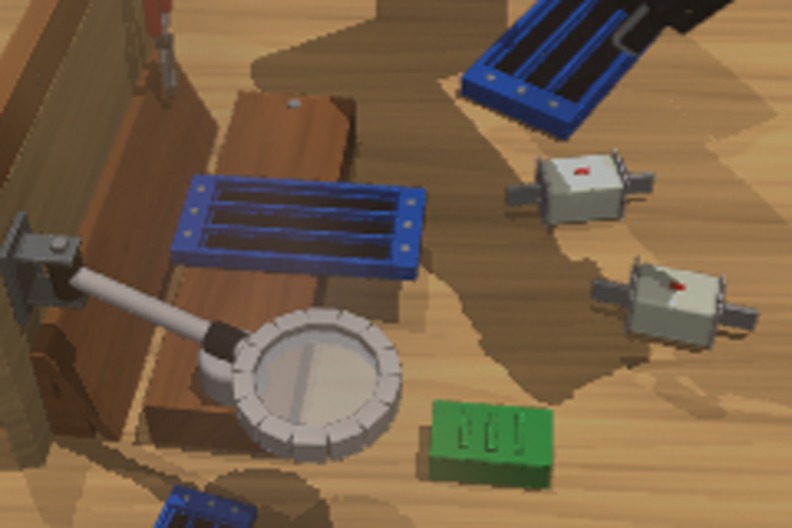

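View pics/w7.png

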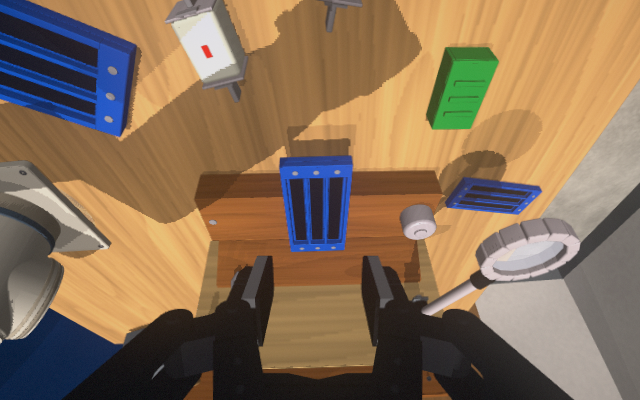

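```bash
python3 - <<'E'
from h import *
f,o=grab('top');g,_=grab('scene')
t=lambda x,y:(200+x/2.4,60+y/2.4)
s=lambda x,y:(200+x/3.3,150+y/3.3)
for nm,c in [('top jig',[(249,304),(246,385),(430,394),(432,311)])]:
    for q in c: print(nm,(w2r(onz(f,*t(*q),.068))*1000).round(1))
for q in [(427,189),(418,268),(176,251),(199,175)]: print('scene jig',(w2r(onz(g,*s(*q),.068))*1000).round(1))
for nm,q in [('fuse_near',(124,432)),('tip',(185,422)),('fuse far',(78,315)),('tip',(125,328)),('cover c',(200,201)),('coverR',(240,224))]: print(nm,(w2r(onz(f,*t(*q),.03))*1000).round(0))
for nm,q in [('fuse_near',(583,175)),('tip',(510,195)),('fuse far',(677,287)),('tip',(593,290)),('coverTL',(433,402)),('coverR',(430,452))]: print('s',nm,(w2r(onz(g,*s(*q),.035))*1000).round(0))
print('beam',[(w2r(onz(f,*t(*q),.05))*1000).round(0) for q in [(330,192),(424,197),(413,512),(310,507)]])
print('beam s',[(w2r(onz(g,*s(*q),.05))*1000).round(0) for q in [(146,409),(240,93),(352,101)]])
im=g['color'].astype(int)
for nm,h in (('t',f),('s',g)):
    m=((h['color'][:,:,2].astype(int)-h['color'][:,:,0]>60)&(h['color'][:,:,2]>90)).astype(np.uint8)
    cs,_=cv2.findContours(m,cv2.RETR_EXTERNAL,cv2.CHAIN_APPROX_NONE)
    for c in cs:
        if cv2.contourArea(c)>300: 
            r=cv2.minAreaRect(c); 
            a=cv2.approxPolyDP(cv2.convexHull(c),4,True)[:,0]; print(nm,r,a.tolist())
E
```

```text
top jig [-186.4   34.9   68. ]
top jig [-183.8  -54.6   68. ]
top jig [ 15.8 -52.8  68. ]
top jig [14.5 38.9 68. ]
scene jig [-189.1  -51.6   68. ]
scene jig [-190.1   37.6   68. ]
scene jig [ 5.6 39.3 68. ]
scene jig [  6.4 -48.8  68. ]
fuse_near [-318. -111.   30.]
tip [-251.  -95.   30.]
fuse far [-381.   19.   30.]
tip [-326.    7.   30.]
cover c [-253.  160.   30.]
coverR [-205.  135.   30.]
s fuse_near [-323. -116.   35.]
s tip [-259.  -85.   35.]
s fuse far [-399.    8.   35.]
s tip [-331.   18.   35.]
s coverTL [-212.  141.   35.]
s coverR [-213.  185.   35.]
beam [array([-104.,  173.,   50.]), array([  3., 174.,  50.]), array([   5., -180.,   50.]), array([-107., -181.,   50.])]
beam s [array([ -3., 180.,  50.]), array([  -2., -179.,   50.]), array([-108., -178.,   50.])]
t ((260.2176513671875, 304.22943115234375), (44.63736343383789, 45.71111297607422), 32.47119140625) [[254, 274], [290, 297], [266, 335], [240, 296]]
t ((340.8113708496094, 204.6505126953125), (75.14967346191406, 33.1021842956543), 2.602562189102173) [[305, 187], [377, 190], [377, 222], [304, 219]]
s ((250.3380584716797, 330.22918701171875), (28.229185104370117, 57.972900390625), 22.2490234375) [[251, 300], [266, 327], [253, 361], [227, 352]]
s ((290.1116638183594, 215.93653869628906), (74.88065338134766, 23.939006805419922), 4.085616588592529) [[328, 208], [325, 230], [252, 225], [259, 204]]
s ((372.5000305175781, 163.00001525878906), (31.819805145263672, 60.10407638549805), 45.0) [[390, 138], [390, 166], [372, 186], [340, 173], [379, 135]]
```

Emit:
servo_tool:
  steps: [0, 0, -1, 0, 0, 0, 0.5, 0, 0, -1, 0, 0, 0, 0.5, 0, 0, -1, 0, 0, 0, 0.5, 0, 0, -1, 0, 0, 0, 0.5, 0, 0, -1, 0, 0, 0, 0.5, 0, 0, -1, 0, 0, 0, 0.5, 0, 0, -1, 0, 0, 0, 0.5, 0, 0, -1, 0, 0, 0, 0.5, 0, 0, -1, 0, 0, 0, 0.5, 0, 0, -1, 0, 0, 0, 0.5, 0, 0, -1, 0, 0, 0, 0.5, 0, 0, -1, 0, 0, 0, 0.5, 0, 0, -1, 0, 0, 0, 0.5, 0, 0, -1, 0, 0, 0, 0.5, 0, 0, -1, 0, 0, 0, 0.5, 0, 0, -1, 0, 0, 0, 0.5, 0, 0, -1, 0, 0, 0, 0.5, 0, 0, -1, 0, 0, 0, 0.5, 0, 0, -1, 0, 0, 0, 0.5, 0, 0, -1, 0, 0, 0, 0.5]

```text
clock: 9.42
tool_pos: [0.5394, 0.2346, 0.312]
orientation: [-2.677, -0.222, -2.702]
wrist_force: [0.2, 0.1, -0.2]
gripper_width: 0.503
```

Emit:
servo_tool:
  steps: [0, 0, -1, 0, 0, 0, 0.5, 0, 0, -1, 0, 0, 0, 0.5, 0, 0, -1, 0, 0, 0, 0.5, 0, 0, -1, 0, 0, 0, 0.5, 0, 0, -1, 0, 0, 0, 0.5, 0, 0, -1, 0, 0, 0, 0.5, 0, 0, -1, 0, 0, 0, 0.5, 0, 0, -1, 0, 0, 0, 0.5, 0, 0, -1, 0, 0, 0, 0.5, 0, 0, 0, 0, 0, 0, 0.5]

```text
clock: 10.25
tool_pos: [0.5379, 0.2214, 0.3273]
orientation: [-3.056, -0.479, -1.698]
wrist_force: [0.5, 0.7, 0.0]
gripper_width: 0.5
```

```bash
cat >> kin.py <<'E'
def goto(rp,tau,n=1,roll=np.pi,o=None):
    o=o or monitor.get_obs(); W=R.from_euler('xyz',o['orientation'])
    T=toolR(np.radians(tau),roll); p=r2w(np.array(rp)/1000.)
    q,e=IK(p,T,o['qpos']); 
    print('now rack mm',(w2r(o['tool_pos'])*1000).round(1),'tau',np.degrees(np.arcsin(-W.apply([0,0,1])[2])).round(1),'F rack',np.round([o['wrist_force']@ex,o['wrist_force']@ey,o['wrist_force'][2]],1))
    print('turn',(np.degrees((W.inv()*T).as_rotvec())/6/n).round(2),'shift',(totool(o,p-o['tool_pos'])/.04/n).round(2),'IK',q.round(2),round(e,4))
E
python3 - <<'E'
from kin import *
print(monitor.get_obs()['qpos'].round(2))
goto([-215,-7,150],57)
goto([-260,-7,150],30)
for rp in [(-225,-7,50),(-165,-7,25),(-150,-7,120),(-80,-7,210),(0,-7,210),(30,-7,200)]: goto(rp,30)
E
```

```text
[ 0.46  0.46  0.47  1.79 -0.44 -0.95]
now rack mm [-283.3  -11.5  327.3] tau 62.2 F rack [-0.7  0.4  0. ]
turn [-0.55  0.91 -0.5 ] shift [-0.53  0.2   4.72] IK [ 0.39  0.5   0.06  1.41 -0.51 -1.04] 0.0
now rack mm [-283.3  -11.5  327.3] tau 62.2 F rack [-0.7  0.4  0. ]
turn [-0.42  5.4  -0.62] shift [-1.53  0.21  4.2 ] IK [ 0.56  0.81  0.32  1.88 -0.77 -0.6 ] 0.0
now rack mm [-283.3  -11.5  327.3] tau 62.2 F rack [-0.7  0.4  0. ]
turn [-0.42  5.4  -0.62] shift [-1.91  0.39  6.81] IK [ 0.52  0.86  0.14  1.62 -0.8  -0.64] 0.0
now rack mm [-283.3  -11.5  327.3] tau 62.2 F rack [-0.7  0.4  0. ]
turn [-0.42  5.4  -0.62] shift [-0.87  0.41  8.06] IK [ 0.45  0.83 -0.01  1.45 -0.85 -0.72] 0.0
now rack mm [-283.3  -11.5  327.3] tau 62.2 F rack [-0.7  0.4  0. ]
turn [-0.42  5.4  -0.62] shift [0.56 0.23 6.13] IK [ 0.43  0.71  0.03  1.59 -0.86 -0.74] 0.0
now rack mm [-283.3  -11.5  327.3] tau 62.2 F rack [-0.7  0.4  0. ]
turn [-0.42  5.4  -0.62] shift [3.15 0.03 4.95] IK [ 0.33  0.55  0.    1.61 -0.92 -0.87] 0.0
now rack mm [-283.3  -11.5  327.3] tau 62.2 F rack [-0.7  0.4  0. ]
turn [-0.42  5.4  -0.62] shift [ 4.92 -0.    5.88] IK [ 0.2   0.47 -0.13  1.41 -0.99 -1.07] 0.0
now rack mm [-283.3  -11.5  327.3] tau 62.2 F rack [-0.7  0.4  0. ]
turn [-0.42  5.4  -0.62] shift [5.47 0.   6.45] IK [ 0.15  0.45 -0.18  1.3  -1.01 -1.16] 0.0
```

Emit:
servo_tool:
  steps: [-0.1, 0.95, -0.1, 0, 0, 0, 0.5, -0.1, 0.95, -0.1, 0, 0, 0, 0.5, -0.1, 0.95, -0.1, 0, 0, 0, 0.5, -0.1, 0.95, -0.1, 0, 0, 0, 0.5, -0.1, 0.95, -0.1, 0, 0, 0, 0.5, 0, 0.95, -0.1, 0, 0, 0, 0.5, 0, 0, 0, 0, 0, 0, 0.5]

```text
clock: 10.83
tool_pos: [0.5239, 0.1647, 0.2741]
orientation: [-2.975, -1.011, -1.755]
wrist_force: [0.2, -0.0, -1.2]
gripper_width: 0.497
```

```bash
python3 - <<'E'
from kin import *
goto([-230,-7,50],30)
goto([-250,-7,100],30)
E
```

```text
now rack mm [-225.7  -21.5  274.1] tau 31.6 F rack [ 0.   0.2 -1.2]
turn [-0.67  0.3  -0.58] shift [-4.82  0.13  2.87] IK [ 0.53  0.86  0.15  1.64 -0.8  -0.63] 0.0
now rack mm [-225.7  -21.5  274.1] tau 31.6 F rack [ 0.   0.2 -1.2]
turn [-0.67  0.3  -0.58] shift [-4.03  0.01  1.79] IK [ 0.55  0.84  0.24  1.76 -0.78 -0.61] 0.0
```

Emit:
servo_tool:
  steps: [-0.67, 0.3, -0.58, -0.6, 0, 0.25, 0.5, 0, 0, 0, -0.7, 0, 0.3, 0.5, 0, 0, 0, -0.7, 0, 0.3, 0.5, 0, 0, 0, -0.7, 0, 0.3, 0.5, 0, 0, 0, -0.7, 0, 0.3, 0.5, 0, 0, 0, -0.65, 0, 0.3, 0.5, 0, 0, 0, 0, 0, 0, 0.5]

```text
clock: 11.42
tool_pos: [0.5316, 0.1821, 0.0946]
orientation: [-3.077, -1.002, -1.713]
wrist_force: [-0.2, -0.5, -0.6]
gripper_width: 0.502
```

```bash
python3 - <<'E'
from kin import *
goto([-225,-7,50],30)
f,o=grab('wrist');cv2.imwrite('pics/w8.png',f['color'][:,:,::-1])
f,o=grab('scene');crop(f,200,80,500,320,2.4,'pics/s8.png')
E
```

```text
now rack mm [-243.7  -15.    94.6] tau 32.5 F rack [ 0.5 -0.2 -0.6]
turn [-0.04  0.42 -0.36] shift [-0.7  -0.17  0.99] IK [ 0.52  0.86  0.14  1.62 -0.8  -0.64] 0.0
```

View pics/w8.png

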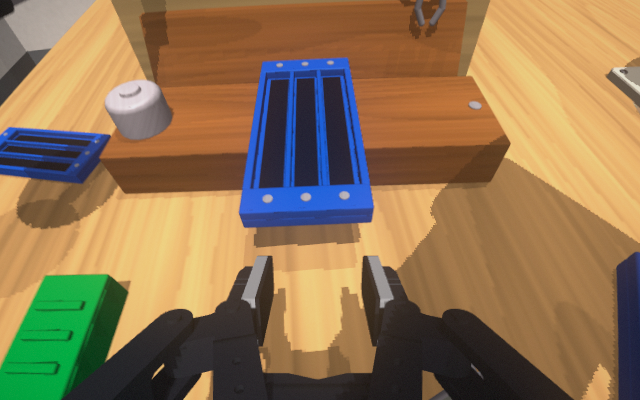

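View pics/s8.png

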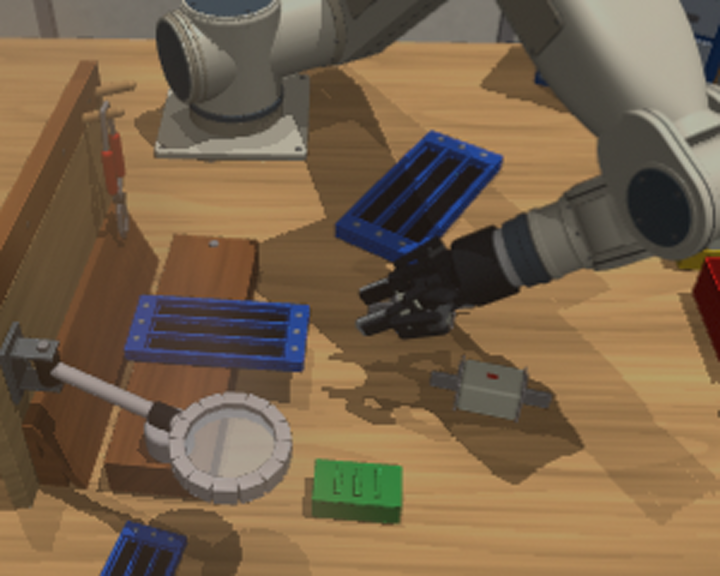

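```bash
python3 - <<'E'
from kin import *
f,o=grab('wrist');crop(f,90,40,520,240,1.85,'pics/w8c.png')
E
```

```text
(no output)
```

View pics/w8c.png

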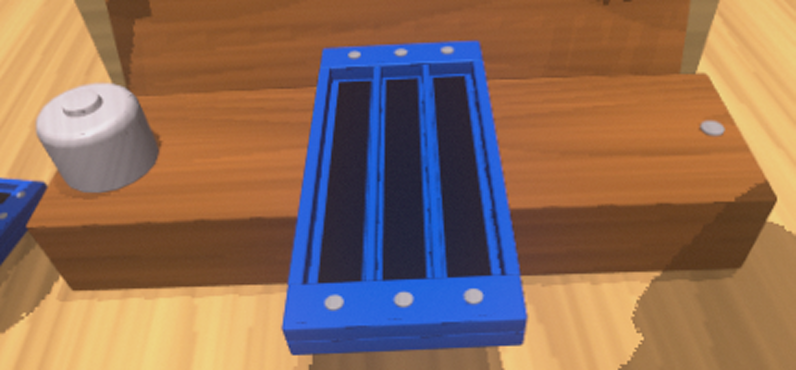

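```bash
python3 - <<'E'
from kin import *
f,o=grab('wrist')
c=lambda x,y:(90+x/1.85,40+y/1.85)
for nm,q,z in [('HL',(284,328),.068),('HR',(524,319),.068),('FL',(324,49),.068),('FR',(480,41),.068),('HLb',(291,354),.05),('HRb',(523,345),.05),('beamFL',(28,229),.05),('beamFR',(775,200),.05),('beamRR',(706,74),.05),('front300',(300,216),.05),('front 520',(520,207),.05),('rear500',(500,80),.05),('cap',(97,190),.05)]:
    print(nm,(w2r(onz(f,*c(*q),z,o))*1000).round(1))
E
```

```text
HL [-185.    36.7   68. ]
HR [-184.7  -51.4   68. ]
FL [15.2 39.1 68. ]
FR [ 16.4 -50.9  68. ]
HLb [-184.3   37.8   50. ]
HRb [-183.7  -52.8   50. ]
beamFL [-106.3  176.4   50. ]
beamFR [-106.2 -181.5   50. ]
beamRR [   3.5 -183.1   50. ]
front300 [-105.6   42.8   50. ]
front 520 [-105.3  -60.9   50. ]
rear500 [  4.  -62.3  50. ]
cap [-79.7 150.2  50. ]
```

```bash
echo "O=O+.004*ex-.0025*ey" >> h.py; python3 - <<'E'
from kin import *
goto([-210,-5,49],30)
E
```

```text
now rack mm [-247.9  -11.4  100.5] tau 32.6 F rack [ 0.2  0.1 -0.2]
turn [-0.08  0.43 -0.39] shift [-0.58 -0.12  1.49] IK [ 0.5   0.84  0.1   1.58 -0.82 -0.66] 0.0
```

Emit:
servo_tool:
  steps: [-0.08, 0.43, -0.39, -0.3, -0.06, 0.5, 0.5, 0, 0, 0, -0.3, -0.06, 0.5, 0.5, 0, 0, 0, 0, 0, 0.5, 0.5, 0, 0, 0, 0, 0, 0, 0.5]

```text
clock: 11.95
tool_pos: [0.539, 0.1438, 0.0575]
orientation: [-3.115, -1.038, -1.665]
wrist_force: [0.0, -0.5, -0.2]
gripper_width: 0.5
```

```bash
python3 - <<'E'
from kin import *
goto([-190,-5,49],30)
f,o=grab('wrist');cv2.imwrite('pics/w9.png',f['color'][:,:,::-1])
E
```

```text
now rack mm [-209.9   -2.4   57.5] tau 30.5 F rack [ 0.5  0.1 -0.2]
turn [-0.07  0.09 -0.11] shift [0.07 0.07 0.54] IK [ 0.48  0.82  0.05  1.54 -0.83 -0.69] 0.0
```

View pics/w9.png

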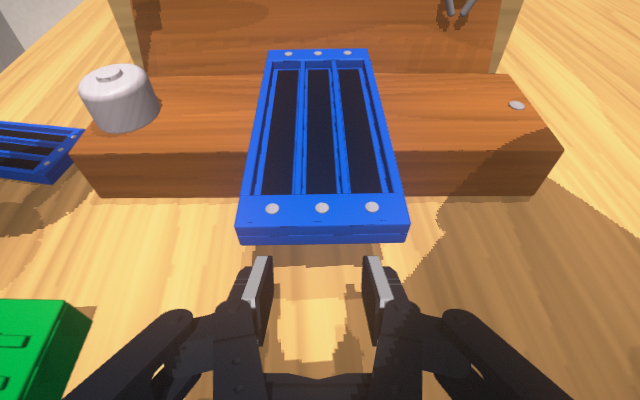

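Emit:
servo_tool:
  steps: [-0.07, 0.09, -0.11, -0.2, 0.05, 0.1, 0.5, 0, 0, 0, 0.05, 0, 0.15, 0.5, 0, 0, 0, 0.05, 0, 0.15, 0.5, 0, 0, 0, 0, 0, 0, 0.5]

```text
clock: 12.33
tool_pos: [0.5383, 0.1346, 0.0512]
orientation: [-3.126, -1.042, -1.655]
wrist_force: [-0.2, 0.5, 0.8]
gripper_width: 0.502
```

```bash
python3 - <<'E'
from kin import *
goto([-182,-5,49],30)
f,o=grab('wrist');crop(f,160,180,480,320,2.4,'pics/w10.png')
E
```

```text
now rack mm [-200.8   -2.4   51.2] tau 30.3 F rack [-0.5 -0.2  0.8]
turn [-0.04  0.05 -0.06] shift [0.19 0.07 0.43] IK [ 0.46  0.81  0.03  1.52 -0.84 -0.7 ] 0.0
```

View pics/w10.png

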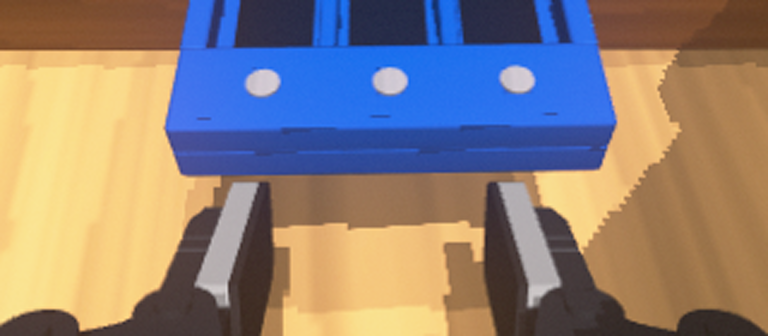

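Emit:
servo_tool:
  steps: [0, 0, 0, 0.1, 0.03, 0.18, 0.5, 0, 0, 0, 0.08, 0.03, 0.15, 0.5, 0, 0, 0, 0, 0, 0, 0.5]

```text
clock: 12.63
tool_pos: [0.5351, 0.1197, 0.0516]
orientation: [-3.122, -1.041, -1.657]
wrist_force: [0.2, 0.2, -0.2]
gripper_width: 0.499
```

```bash
python3 - <<'E'
from kin import *
goto([-182,-5,49],30)
f,o=grab('wrist');crop(f,160,180,480,320,2.4,'pics/w11.png')
E
```

```text
now rack mm [-185.7   -4.5   51.6] tau 30.4 F rack [-0.2  0.2 -0.2]
turn [-0.06  0.06 -0.07] shift [-0.01  0.01  0.11] IK [ 0.46  0.81  0.03  1.52 -0.84 -0.7 ] 0.0
```

View pics/w11.png

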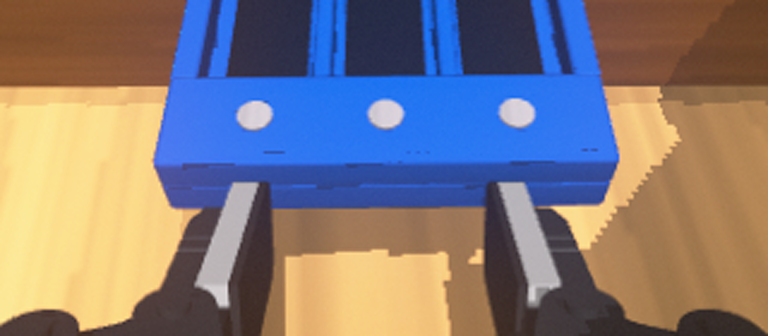

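Emit:
servo_tool:
  steps: [0, 0, 0, 0.08, 0, 0.15, 0.5, 0, 0, 0, 0.06, 0, 0.1, 0.5, 0, 0, 0, 0, 0, 0, 0.5]

```text
clock: 12.93
tool_pos: [0.5343, 0.1078, 0.0516]
orientation: [-3.121, -1.04, -1.658]
wrist_force: [1.2, 0.8, -0.0]
gripper_width: 0.5
```

```bash
python3 - <<'E'
from kin import *
goto([-182,-5,49],30)
f,o=grab('wrist');crop(f,90,40,520,290,1.85,'pics/w12.png')
E
```

```text
now rack mm [-173.8   -4.4   51.6] tau 30.4 F rack [-0.8  1.2 -0. ]
turn [-0.07  0.07 -0.07] shift [-0.16  0.01 -0.14] IK [ 0.46  0.81  0.03  1.52 -0.84 -0.7 ] 0.0
```

View pics/w12.png

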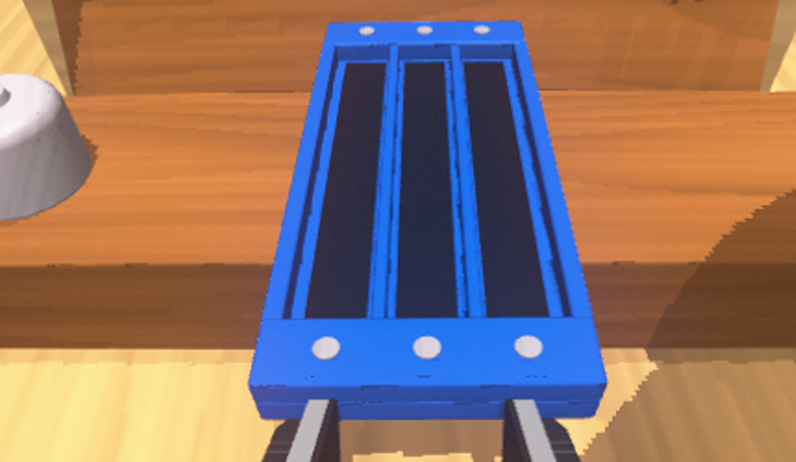

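```bash
python3 - <<'E'
from kin import *
f,o=grab('wrist')
c=lambda x,y:(90+x/1.85,40+y/1.85)
for nm,q,z in [('HL',(249,386),.068),('HR',(606,383),.068),('FL',(329,23),.068),('FR',(520,20),.068),('fr0',(20,266),.05),('fr780',(790,263),.05),('rear250',(250,94),.05),('rear780',(780,92),.05)]:
    print(nm,(w2r(onz(f,*c(*q),z,o))*1000).round(1))
E
```

```text
HL [-171.5   38.    68. ]
HR [-171.1  -50.7   68. ]
FL [29.1 38.3 68. ]
FR [ 30.6 -51.   68. ]
fr0 [-111.1  132.8   50. ]
fr780 [-111.8 -129.1   50. ]
rear250 [-2.2 73.3 50. ]
rear780 [  -1.7 -169.3   50. ]
```

Emit:
servo_tool:
  steps: [0, 0, 0, -0.3, 0, -0.5, 0.5, 0, 0, 0, -0.3, 0, -0.5, 0.5, 0, 0.4, 0, 0, 0, 0, 0.5, 0, 0.4, 0, 0, 0, 0, 0.5, 0, 0, 0, 0, 0, 0, 0.5]

```text
clock: 13.45
tool_pos: [0.5378, 0.156, 0.0522]
orientation: [-3.115, -1.127, -1.667]
wrist_force: [-0.2, -0.0, -1.3]
gripper_width: 0.501
```

```bash
python3 - <<'E'
from kin import *
goto([-205,-5,30],25)
goto([-150,-5,21],25)
E
```

```text
now rack mm [-222.1   -4.4   52.2] tau 25.4 F rack [ 0.  -0.2 -1.3]
turn [-0.05  0.07 -0.1 ] shift [-0.32  0.02  0.62] IK [ 0.51  0.91  0.11  1.64 -0.86 -0.57] 0.0
now rack mm [-222.1   -4.4   52.2] tau 25.4 F rack [ 0.  -0.2 -1.3]
turn [-0.05  0.07 -0.1 ] shift [0.07 0.02 1.96] IK [ 0.44  0.87 -0.01  1.5  -0.91 -0.65] 0.0
```

Emit:
servo_tool:
  steps: [-0.05, 0.05, -0.1, -0.28, 0, 0.22, 0.5, 0, 0, 0, -0.3, 0, 0.22, 0.5, 0, 0, 0, 0, 0, 0, 0.5]

```text
clock: 13.7
tool_pos: [0.5377, 0.1502, 0.0212]
orientation: [3.137, -1.13, -1.638]
wrist_force: [-1.0, -0.9, -0.4]
gripper_width: 0.5
```

```bash
python3 - <<'E'
from kin import *
goto([-150,-5,22],25,2)
f,o=grab('scene');crop(f,200,80,500,320,2.4,'pics/s13.png')
E
```

```text
now rack mm [-216.2   -4.1   21.2] tau 25.3 F rack [ 1.  -0.9 -0.4]
turn [-0.    0.02  0.01] shift [0.36 0.01 0.74] IK [ 0.44  0.87 -0.01  1.5  -0.91 -0.65] 0.0
```

View pics/s13.png

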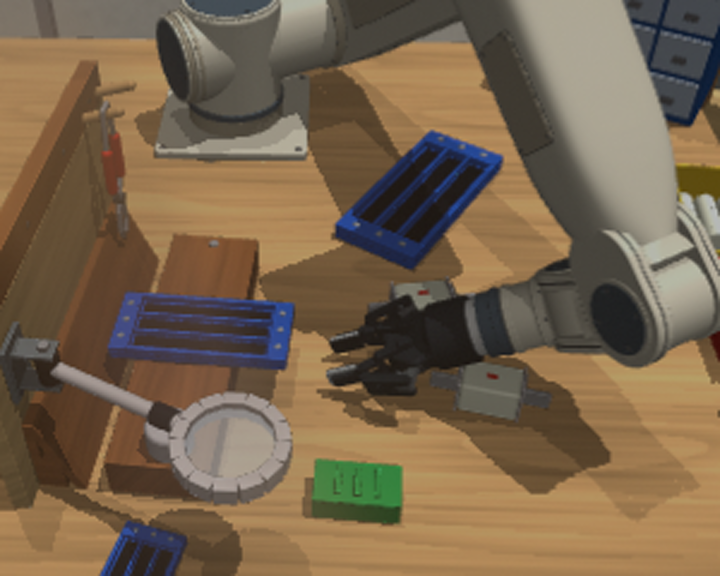

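Emit:
servo_tool:
  steps: [0, 0, 0, 0.23, 0, 0.5, 0.5, 0, 0, 0, 0.23, 0, 0.5, 0.5, 0, 0, 0, 0.23, 0, 0.48, 0.5, 0, 0, 0, 0, 0, 0, 0.5]

```text
clock: 14.08
tool_pos: [0.5334, 0.0833, 0.0228]
orientation: [3.138, -1.127, -1.637]
wrist_force: [0.1, 0.8, -0.5]
gripper_width: 0.497
```

```bash
python3 - <<'E'
from kin import *
goto([-150,-5,40],25,1)
f,o=grab('scene');crop(f,200,80,500,320,2.4,'pics/s14.png')
f,o=grab('wrist');crop(f,90,40,520,290,1.85,'pics/w14.png')
E
```

```text
now rack mm [-149.2   -3.6   22.8] tau 25.4 F rack [-0.8  0.  -0.5]
turn [-0.02  0.07  0.02] shift [ 0.38  0.04 -0.2 ] IK [ 0.44  0.85 -0.01  1.53 -0.91 -0.65] 0.0
```

View pics/s14.png

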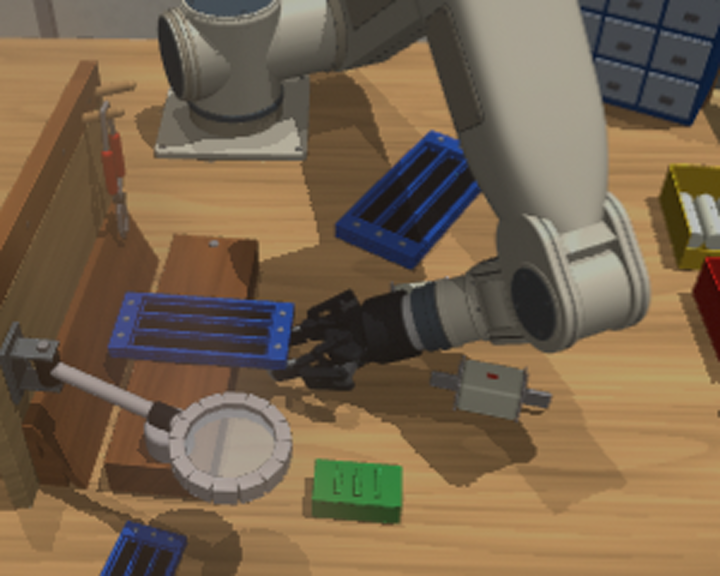

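View pics/w14.png

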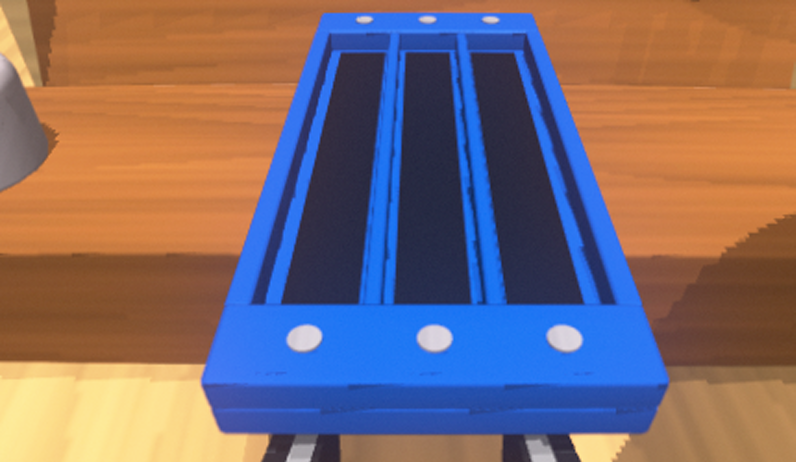

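Emit:
servo_tool:
  steps: [0, 0, 0, 0.2, 0, 0.12, 0.5, 0, 0, 0, 0.22, 0, 0, 0.5, 0, 0, 0, 0.25, 0, -0.05, 0.5, 0, 0, 0, 0.25, 0, -0.05, 0.5, 0, 0, 0, 0, 0, 0, 0.5]

```text
clock: 14.6
tool_pos: [0.5335, 0.07, 0.0598]
orientation: [-3.138, -1.124, -1.641]
wrist_force: [0.4, -0.9, -1.0]
gripper_width: 0.497
```

```bash
python3 - <<'E'
from kin import *
goto([-130,-6,85],25,1)
f,o=grab('scene');crop(f,200,80,500,320,2.4,'pics/s15.png')
f,o=grab('wrist');crop(f,90,40,520,290,1.85,'pics/w15.png')
E
```

```text
now rack mm [-136.    -2.5   59.8] tau 25.6 F rack [ 0.9  0.5 -1. ]
turn [-0.05  0.1   0.01] shift [ 0.63  0.09 -0.14] IK [ 0.41  0.77 -0.02  1.56 -0.93 -0.68] 0.0
```

View pics/s15.png

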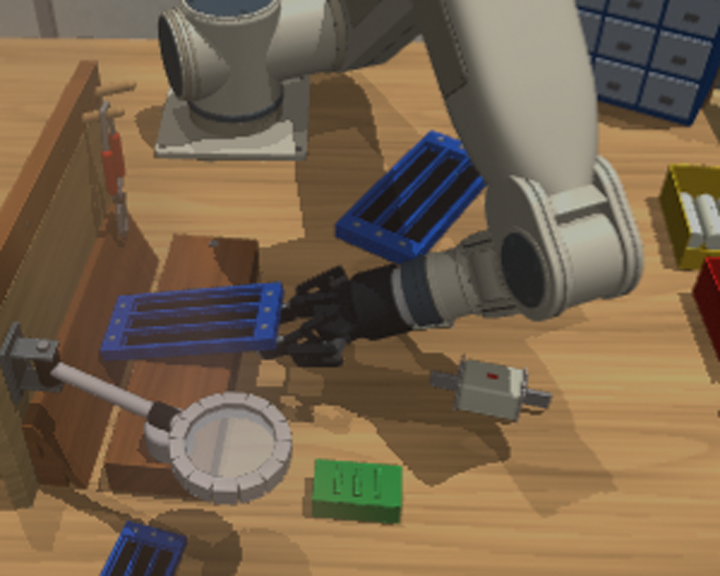

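View pics/w15.png

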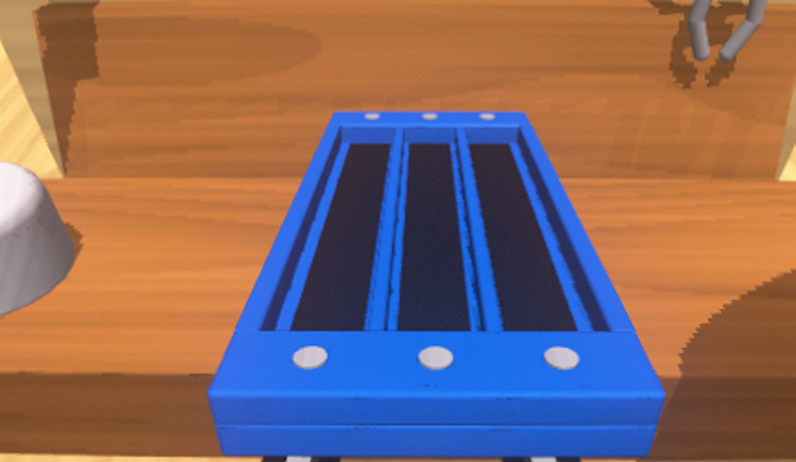

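Emit:
servo_tool:
  steps: [0, 0, 0, 0.22, 0, -0.05, 0.5, 0, 0, 0, 0.22, 0, -0.05, 0.5, 0, 0, 0, 0.22, 0, -0.05, 0.5, 0, 0, 0, 0.25, 0, 0.03, 0.5, 0, 0, 0, 0.25, 0, 0.03, 0.5, 0, 0, 0, 0, 0, 0, 0.5]

```text
clock: 15.2
tool_pos: [0.5319, 0.0525, 0.1054]
orientation: [3.14, -1.125, -1.635]
wrist_force: [0.6, -0.2, -1.2]
gripper_width: 0.497
```

```bash
python3 - <<'E'
from kin import *
goto([-103,-6,125],25,1)
f,o=grab('scene');crop(f,200,80,500,320,2.4,'pics/s16.png')
f,o=grab('wrist');crop(f,90,40,520,290,1.85,'pics/w16.png')
E
```

```text
now rack mm [-118.4   -2.9  105.4] tau 25.5 F rack [ 0.1  0.6 -1.2]
turn [-0.06  0.09  0.03] shift [0.61 0.08 0.14] IK [ 0.37  0.7  -0.05  1.57 -0.96 -0.73] 0.0
```

View pics/s16.png

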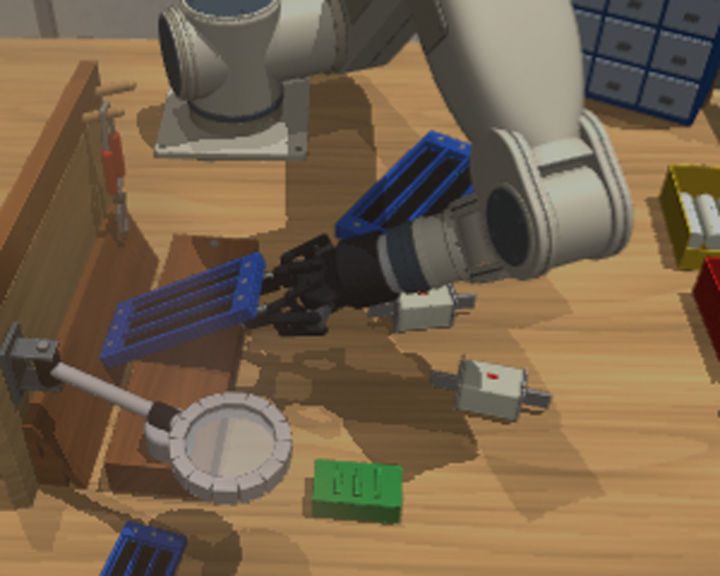

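View pics/w16.png

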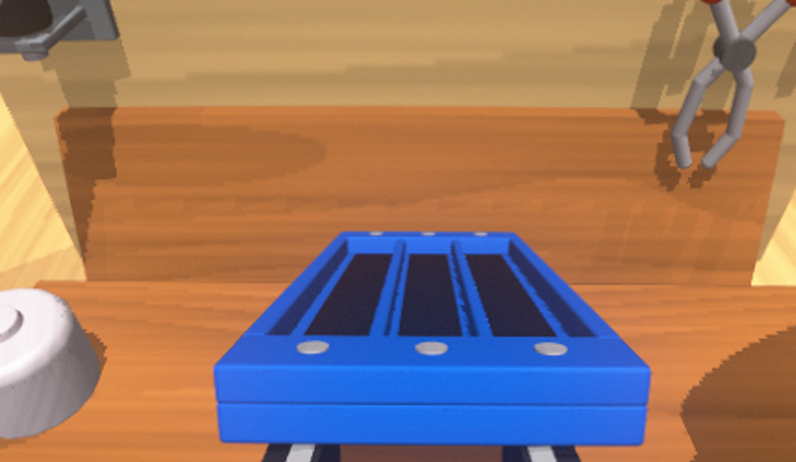

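Emit:
servo_tool:
  steps: [0, 0, 0, 0.22, 0, 0.05, 0.5, 0, 0, 0, 0.22, 0, 0.05, 0.5, 0, 0, 0, 0.22, 0, 0.06, 0.5, 0, 0, 0, 0.25, 0, 0.13, 0.5, 0, 0, 0, 0.25, 0, 0.15, 0.5, 0, 0, 0, 0, 0, 0, 0.5]

```text
clock: 15.8
tool_pos: [0.5289, 0.0139, 0.1409]
orientation: [3.134, -1.126, -1.629]
wrist_force: [-0.9, 0.7, -2.0]
gripper_width: 0.499
```

```bash
python3 - <<'E'
from kin import *
goto([-65,-6,151],25,1)
f,o=grab('scene');crop(f,200,80,500,320,2.4,'pics/s17.png')
f,o=grab('wrist');crop(f,90,40,520,290,1.85,'pics/w17.png')
E
```

```text
now rack mm [-79.7  -3.1 140.9] tau 25.5 F rack [-0.6 -0.9 -2. ]
turn [-0.05  0.08  0.06] shift [0.39 0.08 0.22] IK [ 0.32  0.64 -0.09  1.52 -1.   -0.8 ] 0.0
```

View pics/s17.png

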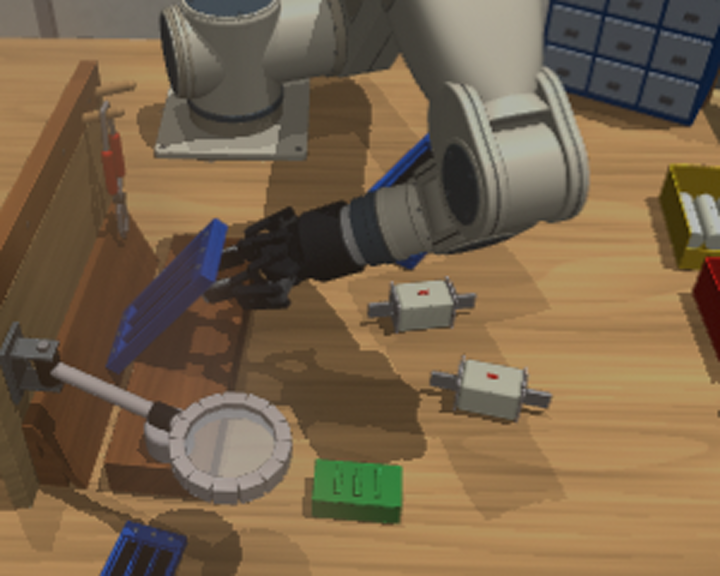

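View pics/w17.png

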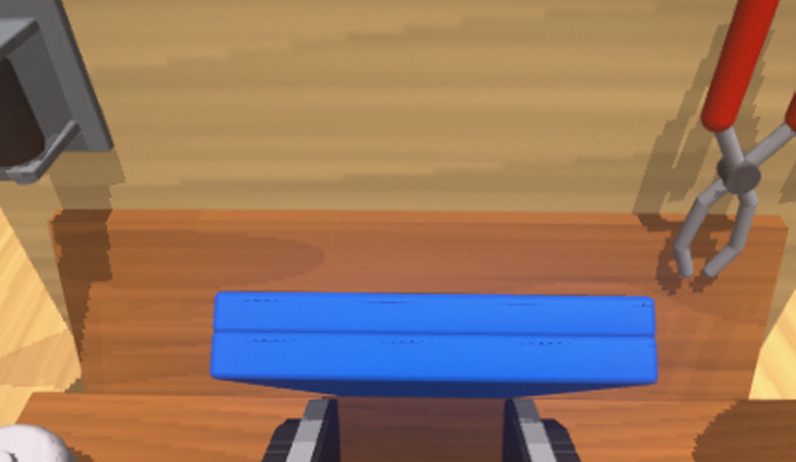

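Emit:
servo_tool:
  steps: [0, 0, 0, 0.17, 0, 0.13, 0.5, 0, 0, 0, 0.17, 0, 0.14, 0.5, 0, 0, 0, 0.17, 0, 0.2, 0.5, 0, 0, 0, 0.15, 0, 0.2, 0.5, 0, 0, 0, 0, 0, 0, 0.5]

```text
clock: 16.32
tool_pos: [0.5263, -0.0236, 0.1526]
orientation: [3.13, -1.127, -1.623]
wrist_force: [0.7, -0.7, -0.3]
gripper_width: 0.497
```

```bash
python3 - <<'E'
from kin import *
goto([-20,-6,156],25,1)
f,o=grab('scene');crop(f,200,80,500,320,2.4,'pics/s18.png')
f,o=grab('wrist');crop(f,90,40,520,290,1.85,'pics/w18.png')
E
```

```text
now rack mm [-42.1  -3.  152.6] tau 25.4 F rack [ 0.6  0.7 -0.3]
turn [-0.05  0.07  0.08] shift [0.31 0.08 0.46] IK [ 0.24  0.59 -0.16  1.41 -1.04 -0.91] 0.0
```

View pics/s18.png

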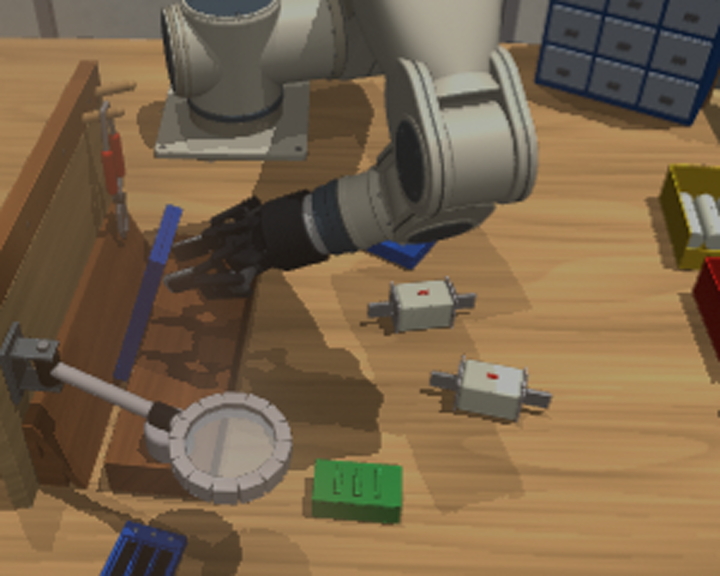

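View pics/w18.png

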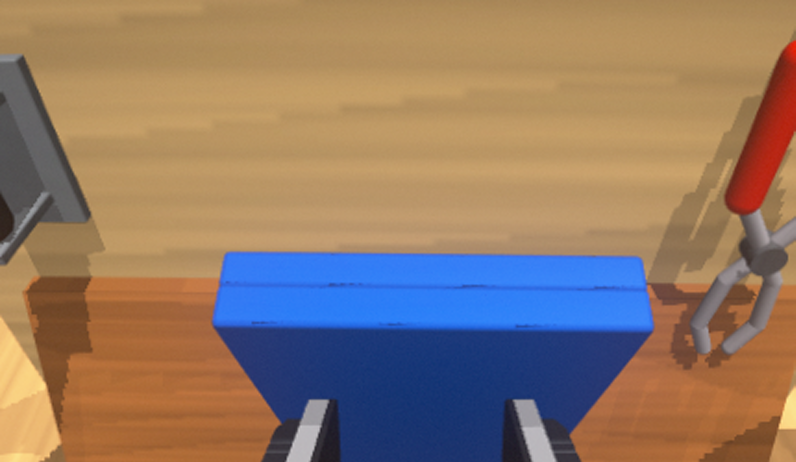

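Emit:
servo_tool:
  steps: [0, 0, 0, 0.11, 0, 0.19, 0.5, 0, 0, 0, 0.11, 0, 0.19, 0.5, 0, 0, 0, 0.1, 0, 0.19, 0.5, 0, 0, 0, 0.1, 0, 0.19, 0.5, 0, 0, 0, 0, 0, 0, 0.5]

```text
clock: 16.83
tool_pos: [0.5242, -0.0595, 0.1538]
orientation: [3.126, -1.127, -1.618]
wrist_force: [0.2, 0.1, -0.0]
gripper_width: 0.498
```

```bash
python3 - <<'E'
from kin import *
goto([25,-6,152],25,1)
f,o=grab('scene');crop(f,200,80,500,320,2.4,'pics/s19.png')
f,o=grab('wrist');crop(f,90,40,520,290,1.85,'pics/w19.png')
E
```

```text
now rack mm [ -6.2  -2.5 153.8] tau 25.4 F rack [-0.2  0.1 -0. ]
turn [-0.06  0.07  0.1 ] shift [0.29 0.1  0.72] IK [ 0.17  0.55 -0.24  1.26 -1.08 -1.05] 0.0
```

View pics/s19.png

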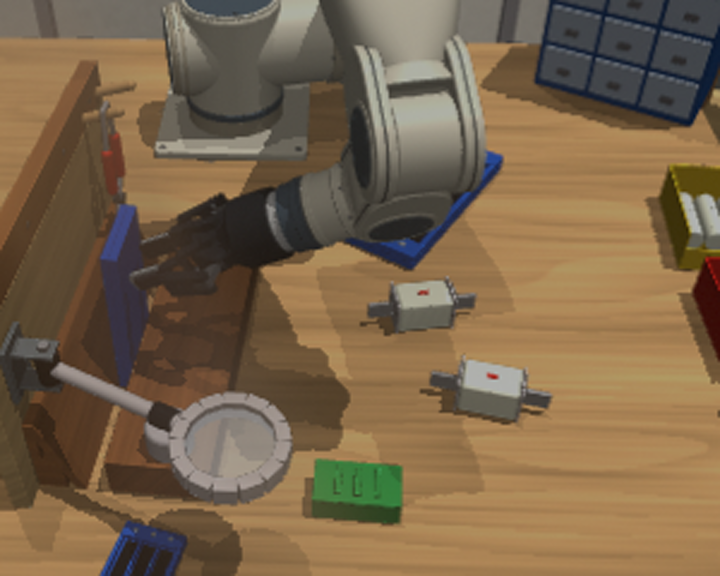

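View pics/w19.png

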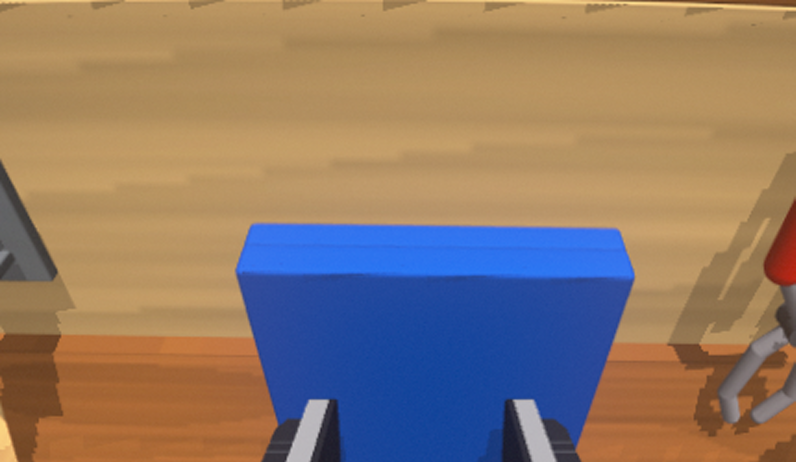

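Emit:
servo_tool:
  steps: [0, 0, 0, 0.06, 0, 0.15, 0.5, 0, 0, 0, 0.06, 0, 0.14, 0.5, 0, 0, 0, 0.06, 0, 0.14, 0.5, 0, 0, 0, 0.06, 0, 0.14, 0.5, 0, 0, 0, 0.06, 0, 0.14, 0.5, 0, 0, 0, 0, 0, 0, 0.5, 0, 0, 0, 0, 0, 0, 0.5]

```text
clock: 17.52
tool_pos: [0.5224, -0.0918, 0.152]
orientation: [3.125, -1.127, -1.616]
wrist_force: [0.1, 0.3, 0.5]
gripper_width: 0.502
```

```bash
python3 - <<'E'
from kin import *
goto([25,-6,152],25,1)
f,o=grab('scene');crop(f,200,80,500,320,2.4,'pics/s20.png')
f,o=grab('wrist');crop(f,90,40,520,290,1.85,'pics/w20.png')
E
```

```text
now rack mm [ 26.2  -2.  152. ] tau 25.4 F rack [-0.3  0.1  0.5]
turn [-0.07  0.07  0.11] shift [-0.01  0.1  -0.03] IK [ 0.17  0.55 -0.24  1.26 -1.08 -1.05] 0.0
```

View pics/s20.png

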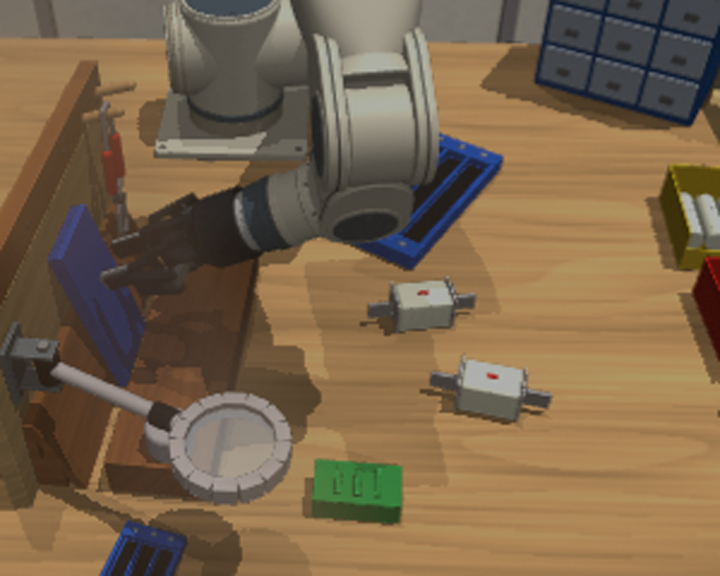

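View pics/w20.png

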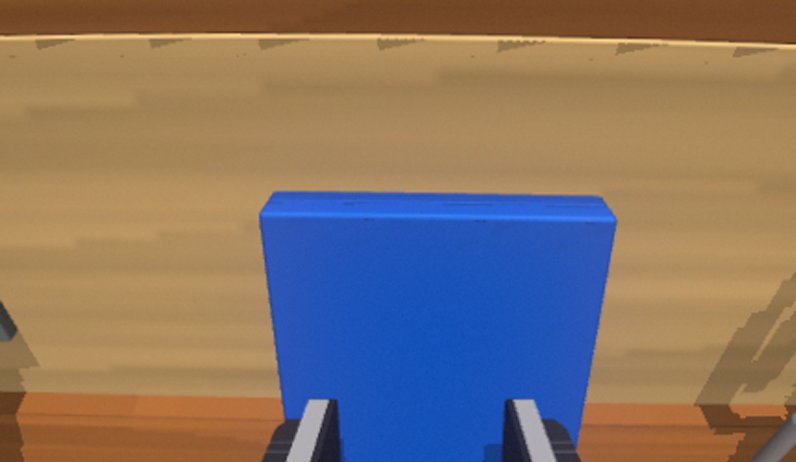

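Emit:
servo_tool:
  steps: [0, 0, 0, -0.1, 0, -0.25, 0.5, 0, 0, 0, -0.2, 0, -0.5, 0.5, 0, 0, 0, -0.3, 0, -0.65, 0.5, 0, 0, 0, -0.3, 0, -0.65, 0.5, 0, 0, 0, -0.3, 0, -0.65, 0.5, 0, 0, 0, 0, 0, -0.7, 0.5, 0, 0, 0, 0, 0, 0, 0.5]

```text
clock: 18.2
tool_pos: [0.5309, 0.0573, 0.168]
orientation: [3.127, -1.129, -1.622]
wrist_force: [-0.1, -0.4, 0.1]
gripper_width: 0.504
```

```bash
python3 - <<'E'
from kin import *
goto([25,-6,152],25,1)
f,o=grab('scene');crop(f,180,100,400,300,2.9,'pics/s21.png')
f,o=grab('wrist');cv2.imwrite('pics/w21.png',f['color'][:,:,::-1])
f,o=grab('top');crop(f,250,60,460,300,2.4,'pics/t21.png')
E
```

```text
now rack mm [-123.2   -4.2  168. ] tau 25.3 F rack [ 0.4 -0.   0.1]
turn [-0.04  0.05  0.09] shift [1.22 0.07 3.52] IK [ 0.17  0.55 -0.24  1.26 -1.08 -1.05] 0.0
```

View pics/s21.png

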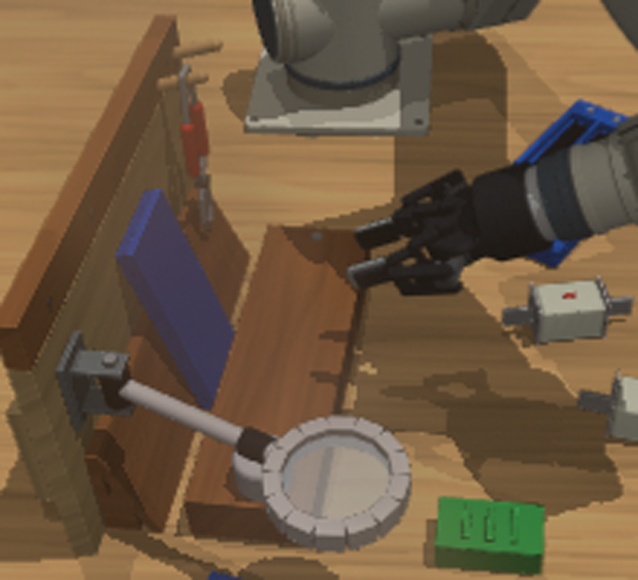

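View pics/w21.png

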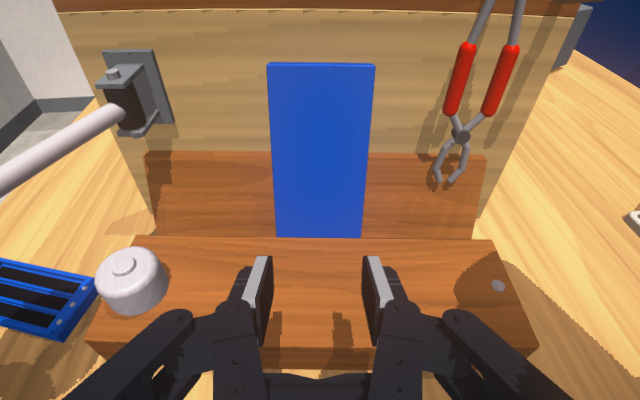

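View pics/t21.png

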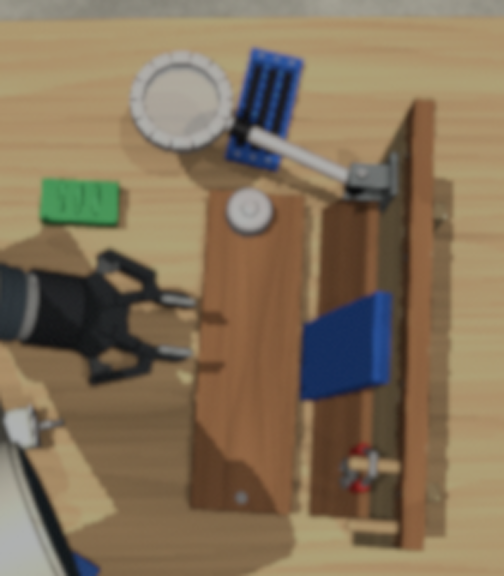

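```bash
python3 - <<'E'
from kin import *
f,o=grab('top');g,_=grab('scene');w,ow=grab('wrist')
t=lambda x,y:(250+x/2.4,60+y/2.4); s=lambda x,y:(180+x/2.9,100+y/2.9)
for q in [(391,293),(389,386)]: print('top head',(w2r(onz(f,*t(*q),.186))*1000).round(1))
for q in [(120,248),(148,191)]: print('scene head top-face',(w2r(onz(g,*s(*q),.186))*1000).round(1))
for q in [(267,65),(375,66)]: print('wrist head under',(w2r(onz(w,*q,.191,ow))*1000).round(1))
for q in [(276,237),(361,237)]: print('wrist at stop edge',(w2r(onz(w,*q,.05,ow))*1000).round(1))
c=onz(g,*s(337,476),.175);H=r2w([.04,.16,0]);d=c-H;print('lamp',np.arctan2(-d@ex,-d@ey))
E
```

```text
top head [ 74.9  40.3 186. ]
top head [ 75.3 -53.  186. ]
scene head top-face [ 74.1  19.5 186. ]
scene head top-face [ 71.4 -59.8 186. ]
wrist head under [ 79.4  39.6 191. ]
wrist head under [ 79.7 -55.1 191. ]
wrist at stop edge [ 2.9 35.3 50. ]
wrist at stop edge [  3.8 -49.6  50. ]
lamp 1.9392103164522443
```

```bash
python3 - <<'E'
from workcell import job
print(job.close_job())
E
```

```text
the job is handed in; nothing more can be done
None
```

I swung the lamp out, then tipped the jig up. It now stands by itself with its foot in the groove and its head leaning on the backboard. I handed the job in at about 18 s of the 70 s allowed, and no verdict was reported.

- **Lamp:** I pushed the arm out with the closed fingers. The last camera reading put it at about 1.94 rad (the final check needs above 1.6).
- **Jig:** I used the half-open fingers as a fork to push the jig square, which left its foot about 30 mm past the stop face. I then lifted it from under the head in an arc until it fell back on the board.
- **Jig at the end:** The top view puts the head edge at rack x of about 75 mm, level with the board within 1 mm over the jig's width. This was read at an assumed height of 186 mm.
- **Disagreement:** The scene view gave 71–74 mm for the same edge at the same height, so the cameras differ by up to 4 mm. Both readings are within the 68–80 mm allowed.
- **Not checked directly:** The foot is hidden behind the beam, so I did not see it. I inferred that it is on the bench and against the stop face from the head's position and the lean.
- **Bystanders:** The fuses, cap and cover looked unmoved in the pictures, though I did not measure them again at the end.
- **Robot:** The gripper was well clear of everything, and the forces I read stayed within a few newtons.

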